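# Box up two wax figures on the moulding board

## Robot

A 7-joint arm with a two-finger parallel gripper is mounted at the origin on the work surface. World frame = base frame: x ahead of the robot, y to its left, z up, the work surface at z = 0. Lengths are in m, angles in rad, forces in N, time in s.
With the tool pointing down it reaches from about 0.4 to 0.85 m from the base axis. Payload 10.4 kg.
Tool frame: the origin (TCP) lies at the centre of the arm's flange, where the gripper is bolted on; the fingertips stand 182 mm ahead of it and the grasp point (between the pads) lies r.grasp_offset ahead of it (r.grasp_offset is the distance from the TCP to the grasp point, in m); z points along the fingers, y is the line along which they close (so a half turn about z gives the same grasp; the last joint's range is limited). The gripper opens to 87 mm and grips with 3 to 60 N. Pads are 19 mm wide; open, the fingers measure 117 mm over their backs; the gripper's body (75 mm by 190 mm) begins 51 mm behind the grasp point.
Start: joints at [1.249, 0.332, -0.065, 1.46, 0.022, 1.35, -0.088], TCP at [0.184, -0.597, 0.405] pointing down, gripper open.
Joint ranges: [-2.6, 2.6], [-0.5, 2.12], [-1.47, 1.34], [0.16, 2.42], [-1.27, 4.41], [0.06, 2.06], [-2.6, 2.6]. Speed limits (rad/s): [2.22, 2.22, 2.79, 2.79, 3.14, 3.14, 3.14].

## Interface

Orientations are given as a unit quaternion [x, y, z, w].
In Python, from bench import status, vision, job, spotter, r gives the robot as it stands. The module is installed in compiled form; this text tells all that it offers.
- The arm moves only by the tool play_rows, never from a script. Its argument "series" is a list of rows, each a list of 6 numbers: the shift along the tool's x, y, z each as a share of 150 mm, from -1 to 1, then the turn, a rotation vector about the tool's x, y, z each as a share of 30 degrees, from -1 to 1. In form: [[x, y, z, ax, ay, az], ...]. A call has 1 to 5 rows; each row is the pose to reach, as a shift and turn from the pose commanded when the call began, along the tool's axes at that moment; what a row does not reach only later rows make up. A row lasts 1/10 s, in which the tool goes at most 50 mm and 8.59 degrees, less where a joint would pass 70% of its speed; a pose out of reach is approached as far as the arm can. A call with a number of a shift or a turn outside -1 to 1 is refused whole. A call with a gripper value outside its range is refused whole. "fingers" is the opening, from -1 (shut) to 1 (fully open), set as the call begins (left out, the last holds). The fingers move at their own pace and stop on an object; "squeeze" is the grip in N (left out, the last holds). Time passes only in rows, so rows that repeat a pose let the fingers close. It gives the time, the measured TCP pose, the force, the opening and the grip force at its end, in the units of the state.
- status.read_state(): the state, without advancing time (a new reading comes with each control period).
- vision.camera(name): name is "scene" or "top" or "wrist"; returns the picture (480x640x3 uint8, blue, green, red); there is no depth.
- vision.calibration(name): a dict with "fx", "fy", "cx", "cy" (pixels), "rvec" (rotation vector, rad) and "tvec" (3), from world to camera coordinates, as OpenCV has them; the wrist camera has in their place "T_tool_cam" (4x4, takes a point from camera to tool coordinates, whose origin is the TCP and whose axes are the flange's). Camera axes: x right, y down, z forward; pixel columns grow to the right and rows downward; lengths in m; the calibration is good to about 2 mm. A picture is of the moment at which its call begins: read the wrist's pose just before it. calibration takes no time and is no camera call.
- job.close_job(): hands the job in; it is judged then, once.
Trained networks look in the newest picture that a camera, given by its name, has taken for a name from the list of things; names that differ only in an ending like _2 or _b are one class to them, and where a whole thing is asked for, a point or a joint stands for the part that bears it (a point fixed in the world has none). Each returns a list of dicts, best first, with "conf" (0 to 1); they miss things now and then, are a little off and sometimes report something else, mostly with a low value. They report only what shows in the picture. A call takes as long as a camera call. They do not tell look-alikes from the thing itself.
- spotter.boxes_of(camera, name): "point" ([x, y, z] in m, in world coordinates, good to about 4 mm: the middle of the surface that is visible of it).
- spotter.regions_of(camera, name): "pixels" (480x640 bool, what is visible of it).
The state is a dict: "time": time; "joint_positions": joint angles; "joint_vel": joint speeds; "joint_torque": joint torques, N m; "ee_pos": TCP position; "eef_rot": TCP orientation; "ft_force": force on the tool from outside, world axes, zero at the start; "torque": the same for the moment, N m; "width": finger opening in m; "grip_force": force on a finger pad.
Only numpy, scipy, OpenCV 4.12 (cv2) and the standard library are available. Lean on these libraries where they do the work, as an engineer would, in place of code of your own. Each camera call takes 0.05 s, during which the arm holds its last target. There are 200 camera calls.

## Task

Box up the two wax figures for plaster casting on the white moulding board that already carries a filled mould in its middle: stand the tall standing figure to the left of that mould (as seen from the robot) and the kneeling figure to its right, each in the middle of the free stretch between the mould and that end of the board. Only once a figure stands in its place, lower its pipe collar over it, the tall narrow collar over the standing figure and the low wide one over the kneeling figure, so that the collar stands flat on the board with the figure in its middle. Do not drop a collar over a figure or let a figure fall over, and leave the tape roll and the cup on the plank where they are.

Things in the scene. Friction and masses are not known exactly. Their poses are not given: they have to be found in the camera images.
- board: White moulding board, 300 (y) x 150 (x) x 18 mm, fixed; left or right of the robot, yaw within 0.2. Origin: centre of underside, z = 0; y along its length to the robot's left, x away from the robot. Fixed in its middle is the filled mould: grey pipe 80 mm across, full of plaster, rim 85 mm above the board, clay foot 94 mm across. Middle of each free stretch: 95 mm along y from origin.
- standing_figure: Taller wax figure: hooded, standing, dark red wax, 86 mm tall, on a square plinth 26 x 26 x 7 mm; about 60 g. Origin: centre of the plinth's underside; z up; it faces -x. From 18 to 54 mm up the robe is a round column 25 mm across (hands stand out to 18 mm on the -x side only): grip along its y, about 40 mm up. Its x points away from the robot within about 30 degrees.
- kneeling_figure: Lower wax figure: hooded, kneeling, dark red wax, 61 mm tall, on a round plinth 40 mm across, 7 mm thick; about 50 g. Origin: centre of the plinth's underside; z up; it faces -x. Legs and trunk have flat sides 26 mm apart along its y, from 13 to 38 mm up: grip along y, about 32 mm up; legs 34 mm long in x. Its x points away from the robot within about 25 degrees.
- tall_collar: The taller, narrower grey pipe section, open at both ends, standing on end: 64 mm outside, 58 mm inside diameter, 105 mm tall. Origin: centre of its lower opening; z up along its axis. It goes over the standing figure. About 90 g.
- low_collar: The lower, wider grey pipe section, open at both ends, standing on end: 70 mm outside, 64 mm inside diameter, 72 mm tall. Origin: centre of its lower opening; z up along its axis. It goes over the kneeling figure. About 80 g.
- plank: Brown wooden plank, 310 (its x) x 245 (its y) x 12 mm, fixed, on the other side from the board, yaw within 0.12. Origin: centre of underside. Both figures, both collars, tape roll and cup wait on it in any order in six places: two columns 130 mm apart along its y, three places 95 mm apart along its x in each. There is more room for the fingers along its y.
- tape_roll: Roll of beige masking tape lying flat, 76 mm across, 52 mm hole, 25 mm high; stays where it is. Origin: centre of its underside.
- wax_cup: Reddish-brown cup full of set wax, 57 mm across the rim, 65 mm tall; stays where it is. Origin: centre of its underside.
There are look-alikes about, which are no part of the job. Leave any grey, orange or turquoise look-alike of the kneeling_figure alone.

How it is judged:
By the outcome, as a careful person would: the job done as asked, in the order asked, and still so for the second after the job is handed in, with the robot touching nothing.
It also fails if it takes over 106 s, if anything falls off the work surface, if the arm or the gripper's body presses on something with over 40 N, if the wrist force passes 120 N, or if a joint passes its speed limit or range.

## Working session

There is one attempt and no reset: what is moved stays moved. The work goes in short steps, Python scripts to look and compute and a tool call to move; the robot and the scene stay as the last step left them, time stands still between calls to the robot, and variables do not carry over. Pictures are saved under pics/ and viewed, at most 14 in all, crops included, and the job is handed in when it is done.

Besides the shell and the picture viewer there is one more tool, called as a command line: name --pt "numbers of a row" for each row, then --argument value for the rest. play_rows: Moves the arm, as the interface text tells. Shift numbers are shares of 150 mm and turn numbers shares of 30 degrees, none past 1 either way. Its arguments: {"type":"object","properties":{"series":{"type":"array","items":{"type":"array","items":{"type":"number"}}},"fingers":{"type":"number"},"squeeze":{"type":"number"}},"required":["series"]}

```bash
mkdir -p pics; ls; python3 - <<'E'
from bench import status, vision, job, spotter, r
import cv2
s=status.read_state()
for k,v in s.items(): print(k,v)
print(r.grasp_offset)
for n in ["scene","top","wrist"]:
    print(n,vision.calibration(n))
for n in ["scene","top"]:
    cv2.imwrite(f"pics/{n}0.png",vision.camera(n))
E
```

```text
pics
time 0.0
joint_positions [ 1.24942524  0.33286705 -0.06469344  1.4609632   0.02160359  1.34991902
 -0.08847423]
joint_vel [ 0.00061702 -0.00041002 -0.00206655 -0.00082373  0.00146806 -0.00096399
 -0.00074448]
joint_torque [ 3.63097415e-04 -6.23264050e+01  2.49741704e-02 -3.89911509e+01
 -6.12875191e-02  3.98183498e-02  1.48171489e-04]
ee_pos [ 0.18392655 -0.59717871  0.40394631]
eef_rot [ 9.88859340e-01  1.48851177e-01 -1.45809489e-04 -7.15798347e-04]
ft_force [ 0.633903   -0.26244104 -0.81707088]
torque [-0.00034422  0.05842789 -0.02974084]
grip_force 0.0
width 0.08674851865005273
0.1635
scene {'fx': 543.5065756161039, 'fy': 543.5065756161039, 'cx': 310.8925268507953, 'cy': 232.24116250634378, 'rvec': array([ 1.70888127,  1.49660145, -0.80368393]), 'tvec': array([-0.0180032 , -0.24971255,  1.58054362])}
top {'fx': 445.4459510915951, 'fy': 445.4459510915951, 'cx': 318.9033441420799, 'cy': 236.1336289516622, 'rvec': array([ 2.14060257, -2.14096595,  0.18736898]), 'tvec': array([-0.02970615,  0.54506545,  0.73896872])}
wrist {'fx': 391.44776433912784, 'fy': 391.44776433912784, 'cx': 315.1709563029762, 'cy': 236.28166954714646, 'T_tool_cam': array([[-7.67810210e-04, -9.57495291e-01, -2.88447877e-01,
         7.91989567e-02],
       [ 9.99999704e-01, -7.19795353e-04, -2.72525220e-04,
        -1.83466851e-04],
       [ 5.33181733e-05, -2.88448001e-01,  9.57495560e-01,
         1.99081405e-02],
       [ 0.00000000e+00,  0.00000000e+00,  0.00000000e+00,
         1.00000000e+00]])}
```

View pics/top0.png

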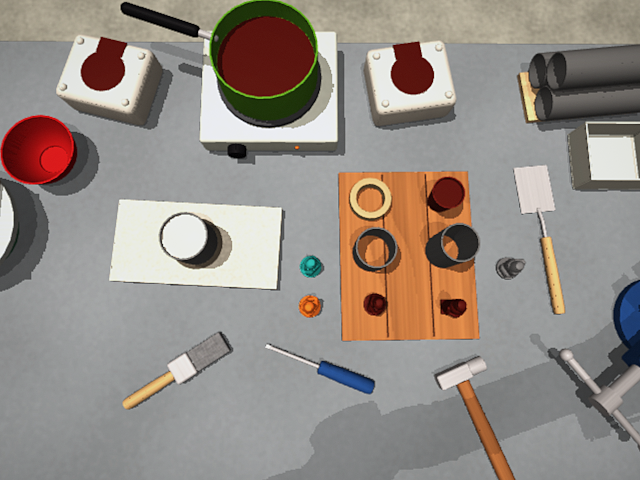

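View pics/scene0.png

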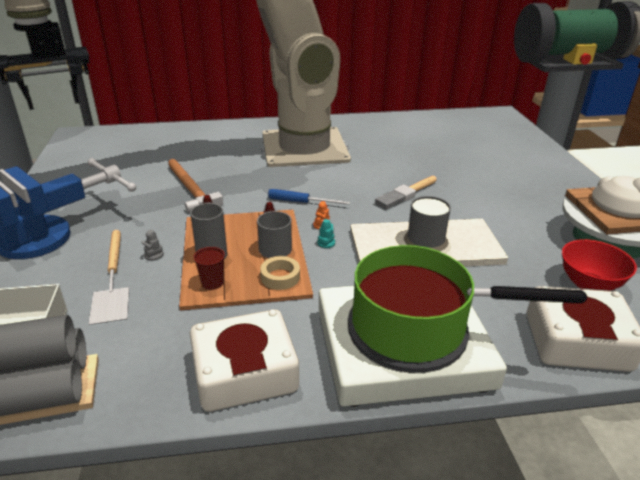

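The top picture shows the board at left with the mould at (187,238), and the plank at right. The tape is at (370,199), the cup at (446,194), the collars at (376,249) and (455,244), and the dark red figures at (375,303) and (454,307). The look-alikes are turquoise (311,266), orange (310,306) and grey (511,267), all of them off the plank. Next I'll crop the figures and take measurements.

```bash
cat > h.py <<'E'
import numpy as np, cv2
from scipy.spatial.transform import Rotation as R
from bench import status, vision, job, spotter, r
def cam(n, s=None):
    """world->camera (Rm,t),K"""
    c=vision.calibration(n); K=np.array([[c['fx'],0,c['cx']],[0,c['fy'],c['cy']],[0,0,1.]])
    if n!='wrist': return K,cv2.Rodrigues(np.array(c['rvec']))[0],np.array(c['tvec']).reshape(3)
    s=s or status.read_state(); T=np.eye(4); T[:3,:3]=R.from_quat(s['eef_rot']).as_matrix(); T[:3,3]=s['ee_pos']
    M=np.linalg.inv(T@c['T_tool_cam']); return K,M[:3,:3],M[:3,3]
def unproj(C,uv,z):
    K,Rm,t=C; uv=np.atleast_2d(uv).astype(float)
    d=(Rm.T@np.linalg.inv(K)@np.c_[uv,np.ones(len(uv))].T).T; o=-Rm.T@t
    return o+d*((z-o[2])/d[:,2])[:,None]
def proj(C,P):
    K,Rm,t=C; p=(K@(Rm@np.atleast_2d(P).T+t[:,None])).T; return p[:,:2]/p[:,2:]
E
python3 - <<'E'
from h import *
im=vision.camera('top'); C=cam('top')
np.set_printoptions(precision=4,suppress=True)
print('campos',-C[1].T@C[2])
for n in ['board','standing_figure','kneeling_figure','tall_collar','low_collar','plank','tape_roll','wax_cup']:
    print(n,[(np.round(d['point'],3),round(d['conf'],2)) for d in spotter.boxes_of('top',n)][:5])
for n,z,wh in [('board',.018,(.15,.3)),('plank',.012,(.31,.245))]:
    m=spotter.regions_of('top',n)[0]['pixels'].astype(np.uint8)
    q=cv2.findContours(m,cv2.RETR_EXTERNAL,cv2.CHAIN_APPROX_NONE)[0]; q=max(q,key=cv2.contourArea)[:,0]
    P=unproj(C,q,z)[:,:2]
    print(n,cv2.minAreaRect((P*1000).astype(np.float32)))
a=cv2.resize(im[275:335,290:530],None,fx=3.3,fy=3.3,interpolation=cv2.INTER_CUBIC)
s=vision.camera('scene')[190:270,140:360]
cv2.imwrite('pics/c1.png',np.vstack([a[:,:726],cv2.resize(s,(726,264),interpolation=cv2.INTER_CUBIC)]))
E
```

```text
campos [ 0.4171 -0.0214  0.8183]
board [(array([0.532, 0.182, 0.02 ]), 0.79), (array([ 0.527, -0.261,  0.074]), 0.19)]
standing_figure [(array([ 0.423, -0.249,  0.068]), 0.9)]
kneeling_figure [(array([ 0.49 , -0.011,  0.036]), 0.9), (array([ 0.425, -0.125,  0.05 ]), 0.76), (array([ 0.491, -0.367,  0.032]), 0.7), (array([ 0.421, -0.014,  0.035]), 0.59)]
tall_collar [(array([ 0.524, -0.262,  0.077]), 0.69)]
low_collar [(array([ 0.529, -0.133,  0.063]), 0.88)]
plank [(array([ 0.489, -0.187,  0.011]), 0.73), (array([ 0.421, -0.251,  0.07 ]), 0.61), (array([ 0.43 , -0.124,  0.052]), 0.32)]
tape_roll [(array([ 0.618, -0.123,  0.034]), 0.68)]
wax_cup [(array([ 0.614, -0.247,  0.073]), 0.82)]
board ((535.9288940429688, 191.77410888671875), (300.7964782714844, 151.00379943847656), 86.97248077392578)Traceback (most recent call last):
  File "<stdin>", line 8, in <module>
IndexError: list index out of range
```

```bash
cat >> h.py <<'E'
def Rt(psi): return R.from_euler('z',psi)*R.from_euler('x',np.pi)
def plan(wps,start=None):
    """wps: grasp-point (x,y,z,yaw_deg); prints one line per play_rows call: numbers and row count"""
    s=status.read_state()
    p=np.array(s['ee_pos']); q=R.from_quat(s['eef_rot'])
    if start is not None: p=np.array(start[:3])+[0,0,r.grasp_offset]; q=Rt(np.radians(start[3]))
    for w in wps:
        P=np.array(w[:3])+[0,0,r.grasp_offset]; Q=Rt(np.radians(w[3]))
        d=P-p; rv=(q.inv()*Q).as_rotvec()
        n=max(int(np.ceil(max(abs(q.inv().apply(d)).max()/.145,np.linalg.norm(rv)/np.radians(29.5)))),1)
        for k in range(n):
            q1=q*R.from_rotvec(rv/n)
            v=np.r_[q.inv().apply(d/n)/.15,R.from_rotvec(rv/n).as_rotvec()/np.radians(30)]
            rows=max(np.linalg.norm(d/n)/.05,np.degrees(np.linalg.norm(rv/n))/8.59)
            print([round(float(x),3)+0 for x in v],'rows>=%.1f'%rows)
            q=q1
        p,q=P,Q
def where():
    s=status.read_state(); q=R.from_quat(s['eef_rot']).as_matrix()
    print('t',round(s['time'],2),'grasp',np.round(s['ee_pos']+q[:,2]*r.grasp_offset,4),'yaw',round(np.degrees(np.arctan2(q[1,0],q[0,0])),2),'tilt',np.round(q[:2,2],4),'w',round(s['width'],4),'gf',s['grip_force'],'j',np.round(s['joint_positions'],2),'F',np.round(s['ft_force'],1))
E
python3 - <<'E'
from h import *
where()
plan([(.43,-.187,.24,0)])
im=cv2.imread('pics/top0.png')
a=cv2.resize(im[275:335,290:530],None,fx=3.3,fy=3.3,interpolation=cv2.INTER_CUBIC)
s=cv2.imread('pics/scene0.png')[190:270,140:360]
cv2.imwrite('pics/c1.png',np.vstack([a[:,:726],cv2.resize(s,(726,264),interpolation=cv2.INTER_CUBIC)]))
E
```

```text
t 0.65 grasp [ 0.184  -0.5973  0.2413] yaw 17.12 tilt [ 0.     -0.0001] w 0.0872 gf 0.0 j [ 1.25  0.33 -0.06  1.46  0.02  1.35 -0.09] F [ 0.3  0.5 -0.4]
[0.791, -0.71, 0.003, 0.0, 0.0, 0.19] rows>=3.2
[0.716, -0.786, 0.003, 0.0, 0.0, 0.19] rows>=3.2
[0.635, -0.853, 0.003, 0.0, 0.0, 0.19] rows>=3.2
```

View pics/c1.png

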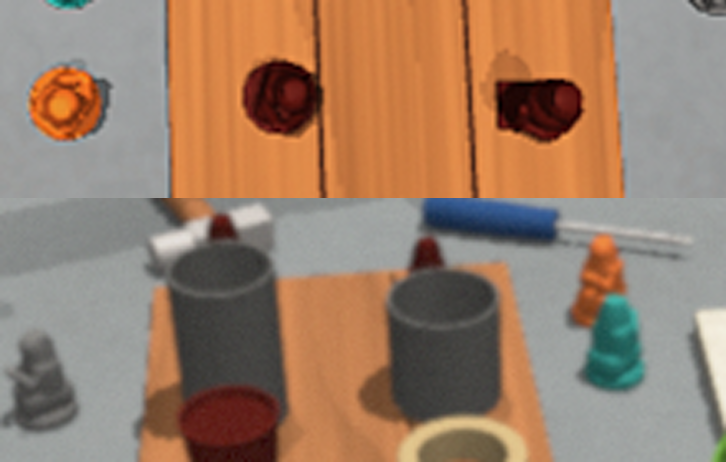

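The crop shows the dark red kneeling figure on a round plinth at top-image (375,303), and the standing one on a square plinth at (454,307). The possible confusions are the orange (310,306), turquoise (311,266) and grey (511,267) figures and the cup (446,194). I choose the two dark red ones on the plank.

play_rows --pt "0.79 -0.71 0 0 0 0.19" --pt "0.79 -0.71 0 0 0 0.19" --pt "0.79 -0.71 0 0 0 0.19" --pt "0.79 -0.71 0 0 0 0.19" --fingers 1

```text
time: 1.05
ee_pos: [0.2698, -0.456, 0.4053]
eef_rot: [0.995, 0.103, 0.001, -0.0]
ft_force: [0.2, -0.6, 0.2]
width: 0.0871
grip_force: 0.0
```

play_rows --pt "0.72 -0.79 0 0 0 0.19" --pt "0.72 -0.79 0 0 0 0.19" --pt "0.72 -0.79 0 0 0 0.19" --pt "0.72 -0.79 0 0 0 0.19"

```text
time: 1.45
ee_pos: [0.3512, -0.3184, 0.4053]
eef_rot: [0.999, 0.054, 0.001, -0.0]
ft_force: [0.0, -0.1, 0.7]
width: 0.087
grip_force: 0.0
```

play_rows --pt "0.64 -0.85 0 0 0 0.19" --pt "0.64 -0.85 0 0 0 0.19" --pt "0.64 -0.85 0 0 0 0.19" --pt "0.64 -0.85 0 0 0 0.19"

```text
time: 1.85
ee_pos: [0.4334, -0.1819, 0.4053]
eef_rot: [1.0, 0.004, 0.001, -0.0]
ft_force: [-0.5, -0.1, -0.6]
width: 0.087
grip_force: 0.0
```

```bash
python3 - <<'E'
from h import *
import pickle
vision.camera('wrist'); where(); s=status.read_state(); im=vision.camera('wrist'); cv2.imwrite('pics/w1.png',im)
pickle.dump(s,open('w1.pkl','wb'))
E
```

```text
t 1.9 grasp [ 0.4331 -0.1831  0.2416] yaw 0.37 tilt [0.0011 0.0003] w 0.0871 gf 0.0 j [ 0.76  0.01 -0.45  1.83  0.01  1.3  -1.26] F [0.5 0.9 0.5]
```

View pics/w1.png

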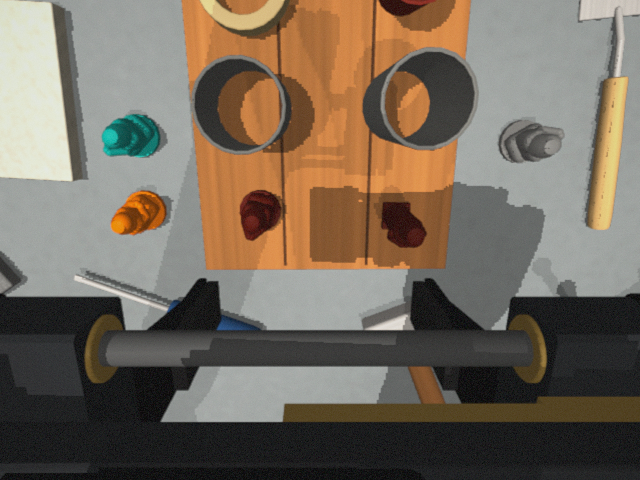

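The wrist picture shows the low collar at (240,105), the tall collar at (425,100), the kneeling figure at (260,215) and the standing figure at (405,225). The look-alikes are outside the plank. Next I'll fit silhouettes in both cameras.

```bash
cat > fit.py <<'E'
from h import *
import pickle
from scipy.optimize import minimize
a=np.linspace(0,2*np.pi,48,endpoint=False)
def cyl(rad,z0,z1,cx=0,cy=0,r1=None):
    r1=rad if r1 is None else r1
    return np.vstack([np.c_[cx+q*np.cos(a),cy+q*np.sin(a),0*a+z] for q,z in((rad,z0),(r1,z1))])/1e3
def box(lx,ly,z0,z1): return np.array([[sx*lx/2,sy*ly/2,z] for sx in(-1,1) for sy in(-1,1) for z in(z0,z1)])/1e3
M={'standing_figure':[box(26,26,0,7),cyl(12.5,7,54),cyl(11,54,86,r1=6)],
   'kneeling_figure':[cyl(20,0,7),box(34,26,7,38),cyl(12,38,61,r1=6)],
   'tall_collar':[cyl(32,0,105)],'low_collar':[cyl(35,0,72)]}
def sil(C,parts,p,z,S=1):
    m=np.zeros((480,640),np.float32); c,s=np.cos(p[2]),np.sin(p[2])
    for P in parts:
        W=P@np.array([[c,s,0],[-s,c,0],[0,0,1]])+[p[0],p[1],z]
        h=cv2.convexHull(proj(C,W).astype(np.float32))
        cv2.fillPoly(m,[np.round(h*16).astype(np.int32)],1,shift=4)
    return m
def fit(name,views,p0,z=.012,yaw=True):
    masks=[(C,cv2.GaussianBlur(mk.astype(np.float32),(5,5),1)) for C,mk in views]
    def cost(v):
        p=(v[0]/1e3,v[1]/1e3,v[2]/50 if yaw else 0)
        return sum(abs(cv2.GaussianBlur(sil(C,M[name],p,z),(5,5),1)-mk).sum() for C,mk in masks)
    best=min((minimize(cost,[p0[0]*1e3,p0[1]*1e3,y0],method='Nelder-Mead',options=dict(initial_simplex=[[p0[0]*1e3+i,p0[1]*1e3+j,y0+k] for i,j,k in((0,0,0),(6,0,0),(0,6,0),(0,0,12))],xatol=.05)) for y0 in ((-15,0,15) if yaw else (0,))),key=lambda o:o.fun)
    v=best.x; return np.array([v[0]/1e3,v[1]/1e3,v[2]/50 if yaw else 0]),best.fun,sum(m.sum() for _,m in masks)
def red(im,box):
    b,g,rr=[im[...,i].astype(int) for i in range(3)]
    m=((rr>2.2*g)&(g<40)&(rr>15)).astype(np.uint8); o=np.zeros_like(m); x0,y0,x1,y1=box; o[y0:y1,x0:x1]=m[y0:y1,x0:x1]; return o
def hullmask(m):
    q=cv2.findContours(m.astype(np.uint8),cv2.RETR_EXTERNAL,cv2.CHAIN_APPROX_NONE)[0]; q=max(q,key=cv2.contourArea)
    o=np.zeros((480,640),np.uint8); cv2.fillPoly(o,[cv2.convexHull(q)],1); return o
E
python3 - <<'E'
from fit import *
s=pickle.load(open('w1.pkl','rb')); W=cam('wrist',s); T=cam('top')
wi=cv2.imread('pics/w1.png'); ti=cv2.imread('pics/top0.png')
bx={'standing_figure':((375,195,435,255),(435,290,475,325),(.43,-.245)),'kneeling_figure':((235,185,285,245),(360,285,390,322),(.43,-.12))}
res={}
out=[]
for n,(bw,bt,p0) in bx.items():
    mw,mt=red(wi,bw),red(ti,bt)
    for lab,v in (('both',[(W,mw),(T,mt)]),('w',[(W,mw)]),('t',[(T,mt)])):
        p,f,t=fit(n,v,p0); print(n,lab,np.round(p[:2],4),round(np.degrees(p[2]),1),round(f/t,3))
        if lab=='both': res[n]=p
    p=res[n]
    for im,C,m,b in((wi,W,mw,bw),(ti,T,mt,bt)):
        cx,cy=(b[0]+b[2])//2,(b[1]+b[3])//2; k=im[cy-35:cy+35,cx-35:cx+35]
        big=cv2.resize(k,(400,400),interpolation=cv2.INTER_CUBIC); sc=400/70
        c,q=np.cos(p[2]),np.sin(p[2])
        for P in M[n]:
            uv=proj(C,P@np.array([[c,q,0],[-q,c,0],[0,0,1]])+[p[0],p[1],.012])
            h=((cv2.convexHull(uv.astype(np.float32))-[cx-35,cy-35]+.5)*sc).astype(int); cv2.polylines(big,[h],True,(0,255,0),1)
        out.append(big)
img=np.vstack([np.hstack(out[:2]),np.hstack(out[2:])]); cv2.imwrite('pics/fit1.png',cv2.resize(img,(600,600)))
wm=vision.camera('wrist')
for n,p0 in(('tall_collar',(.52,-.25)),('low_collar',(.525,-.125))):
    vision.camera('top'); mt=spotter.regions_of('top',n); mw=spotter.regions_of('wrist',n)
    v=[]
    if mt: v.append((T,hullmask(mt[0]['pixels'])))
    if mw: v.append((W,hullmask(mw[0]['pixels'])))
    for vv in [v]+[[x] for x in v]:
        p,f,t=fit(n,vv,p0,yaw=False); print(n,len(vv),np.round(p[:2],4),round(f/t,3)); res.setdefault(n,p)
pickle.dump(res,open('res.pkl','wb'))
E
```

```text
standing_figure both [ 0.4212 -0.2605] 0.9 0.503
standing_figure w [ 0.4212 -0.261 ] 2.9 0.612
standing_figure t [ 0.4214 -0.2612] -2.5 0.129
kneeling_figure both [ 0.4258 -0.1298] -1.5 0.467
kneeling_figure w [ 0.4266 -0.129 ] 9.8 0.543
kneeling_figure t [ 0.4272 -0.1285] 10.3 0.226
tall_collar 2 [ 0.5253 -0.2534] 0.061
tall_collar 1 [ 0.5285 -0.2554] 0.235
tall_collar 1 [ 0.5254 -0.2534] 0.03
low_collar 2 [ 0.5215 -0.1233] 0.027
low_collar 1 [ 0.5205 -0.1246] 0.048
low_collar 1 [ 0.5215 -0.1231] 0.019
```

View pics/fit1.png

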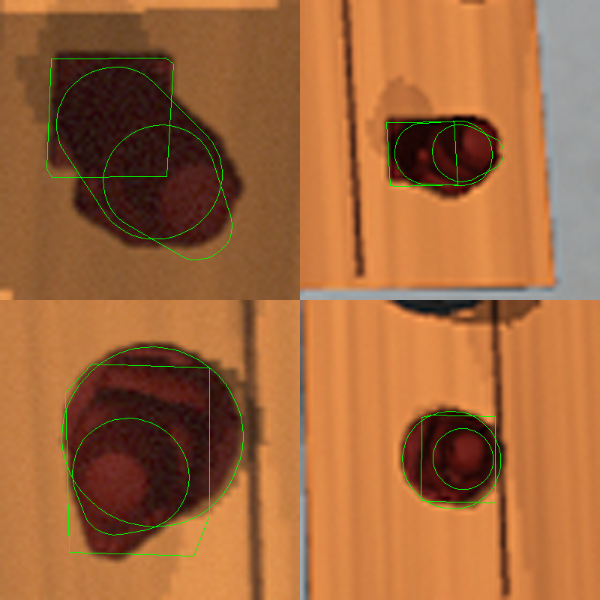

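```bash
python3 - <<'E'
from fit import *
s=pickle.load(open('w1.pkl','rb')); W=cam('wrist',s)
wi=cv2.imread('pics/w1.png'); k=wi[180:250,225:295]
g=np.clip(k.astype(float)*2.2,0,255).astype(np.uint8); sc=8
big=cv2.resize(g,(560,560),interpolation=cv2.INTER_CUBIC); b2=big.copy()
ps=(.427,-.1293,np.radians(10)); c,q=np.cos(ps[2]),np.sin(ps[2])
B=box(34,26,13,13); B=B[[0,2,6,4]]; 
for P in (cyl(20,7,7)[:48],B):
    uv=proj(W,P@np.array([[c,q,0],[-q,c,0],[0,0,1]])+[ps[0],ps[1],.012])
    cv2.polylines(b2,[((uv-[225,180]+.5)*sc).astype(int)],True,(0,255,0),1)
cv2.imwrite('pics/k1.png',cv2.resize(np.hstack([big,b2]),(800,400)))
E
```

```text
(no output)
```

View pics/k1.png

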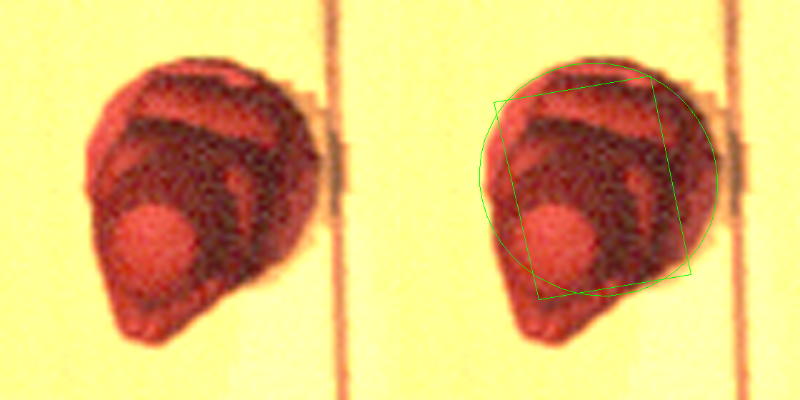

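The legs' back edge slopes down to the right by about 14°, so the kneeling figure's yaw is about -14° and it stands at about (0.4277,-0.130). I'll pick it first.

```bash
python3 - <<'E'
from h import *
where()
plan([(.4277,-.1299,.12,-14),(.4277,-.1299,.0445,-14)])
E
```

```text
t 2.3 grasp [ 0.4306 -0.1878  0.2412] yaw -0.1 tilt [-0.     -0.0002] w 0.0871 gf 0.0 j [ 0.76  0.01 -0.45  1.83  0.01  1.3  -1.26] F [ 0.3 -0.2  0.2]
[-0.02, -0.386, 0.808, 0.0, 0.0, 0.463] rows>=2.7
[0.0, 0.0, 0.503, 0.0, 0.0, 0.0] rows>=1.5
```

play_rows --pt "-0.02 -0.386 0.808 0 0 0.463" --pt "-0.02 -0.386 0.808 0 0 0.463" --pt "-0.02 -0.386 0.808 0 0 0.463" --pt "-0.02 -0.386 0.808 0 0 0.463" --pt "-0.02 -0.386 0.808 0 0 0.463"

```text
time: 2.8
ee_pos: [0.4283, -0.1295, 0.2843]
eef_rot: [0.993, -0.121, 0.0, 0.0]
ft_force: [-0.0, -0.3, 0.2]
width: 0.0871
grip_force: 0.0
```

```bash
python3 - <<'E'
from h import *
where()
im=vision.camera('wrist'); cv2.imwrite('pics/k2.png',im[60:420,120:520])
plan([(.4277,-.1299,.0445,-14)])
E
```

```text
t 2.8 grasp [ 0.4283 -0.1295  0.1208] yaw -13.86 tilt [ 0.     -0.0001] w 0.0871 gf 0.0 j [ 0.69  0.09 -0.51  2.03  0.05  1.03 -1.66] F [-0.  -0.3  0.2]
[-0.007, 0.001, 0.514, 0.001, -0.004, 0.003] rows>=1.5
```

View pics/k2.png

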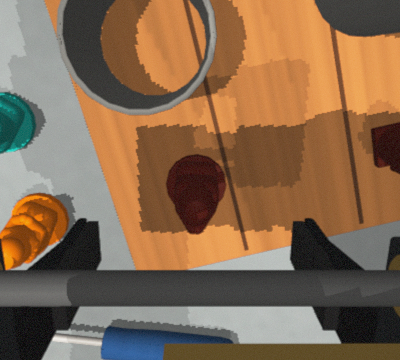

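The kneeling figure sits centred between the fingers, with its axis at column 315, and it is aligned. I'll go down and grip.

play_rows --pt "0 0 0.3 0 0 0" --pt "0 0 0.51 0 0 0" --pt "0 0 0.51 0 0 0"

```text
time: 3.15
ee_pos: [0.4273, -0.1298, 0.2056]
eef_rot: [0.993, -0.121, -0.002, -0.0]
ft_force: [1.1, 0.3, 0.2]
width: 0.0872
grip_force: 0.0
```

play_rows --pt "0 0 0 0 0 0" --pt "0 0 0 0 0 0" --pt "0 0 0 0 0 0" --pt "0 0 0 0 0 0" --pt "0 0 0 0 0 0" --fingers -1 --squeeze 12

```text
time: 3.65
ee_pos: [0.4283, -0.1289, 0.2077]
eef_rot: [0.993, -0.121, 0.001, 0.0]
ft_force: [0.1, 0.1, -0.5]
width: 0.0551
grip_force: 0.0
```

```bash
python3 - <<'E'
from h import *
where()
plan([(.4277,-.1299,.15,-14),(.531,.0971,.15,87)])
E
```

```text
t 3.65 grasp [ 0.4285 -0.129   0.0442] yaw -13.87 tilt [ 0.001  -0.0006] w 0.0551 gf 0.0 j [ 0.66  0.21 -0.5   2.1   0.13  0.87 -1.73] F [ 0.1  0.1 -0.5]
[-0.002, 0.008, -0.705, 0.001, -0.002, 0.004] rows>=2.1
[0.076, -0.409, 0.0, 0.0, 0.0, -0.842] rows>=2.9
[0.243, -0.337, 0.0, 0.0, 0.0, -0.842] rows>=2.9
[0.363, -0.202, 0.0, 0.0, 0.0, -0.842] rows>=2.9
[0.415, -0.027, 0.0, 0.0, 0.0, -0.842] rows>=2.9
```

play_rows --pt "0 0 0 0 0 0" --pt "0 0 0 0 0 0" --pt "0 0 0 0 0 0" --pt "0 0 0 0 0 0" --pt "0 0 0 0 0 0"

```text
time: 4.15
ee_pos: [0.4281, -0.1288, 0.207]
eef_rot: [0.993, -0.121, -0.0, 0.0]
ft_force: [-0.4, -0.1, 0.3]
width: 0.0257
grip_force: 12.0
```

play_rows --pt "0 0 0 0 0 0" --pt "0 0 0 0 0 0"

```text
time: 4.35
ee_pos: [0.4281, -0.1288, 0.207]
eef_rot: [0.993, -0.121, -0.0, 0.0]
ft_force: [0.2, 0.1, 0.3]
width: 0.026
grip_force: 12.0
```

play_rows --pt "0 0 -0.35 0 0 0" --pt "0 0 -0.71 0 0 0" --pt "0 0 -0.71 0 0 0"

```text
time: 4.65
ee_pos: [0.4297, -0.1288, 0.3189]
eef_rot: [0.993, -0.121, 0.004, 0.001]
ft_force: [1.0, 0.0, -0.8]
width: 0.0262
grip_force: 12.0
```

play_rows --pt "0.076 -0.409 0 0 0 -0.842" --pt "0.076 -0.409 0 0 0 -0.842" --pt "0.076 -0.409 0 0 0 -0.842" --pt "0.076 -0.409 0 0 0 -0.842"

```text
time: 5.05
ee_pos: [0.4538, -0.0715, 0.3131]
eef_rot: [0.995, 0.101, -0.0, -0.0]
ft_force: [-0.3, -0.2, -0.2]
width: 0.0261
grip_force: 12.0
```

play_rows --pt "0.243 -0.337 0 0 0 -0.842" --pt "0.243 -0.337 0 0 0 -0.842" --pt "0.243 -0.337 0 0 0 -0.842" --pt "0.243 -0.337 0 0 0 -0.842"

```text
time: 5.45
ee_pos: [0.4795, -0.0153, 0.3131]
eef_rot: [0.95, 0.314, -0.0, -0.0]
ft_force: [0.5, -0.8, -0.6]
width: 0.0258
grip_force: 12.0
```

play_rows --pt "0.363 -0.202 0 0 0 -0.842" --pt "0.363 -0.202 0 0 0 -0.842" --pt "0.363 -0.202 0 0 0 -0.842" --pt "0.363 -0.202 0 0 0 -0.842"

```text
time: 5.85
ee_pos: [0.5052, 0.0412, 0.3131]
eef_rot: [0.859, 0.512, -0.0, -0.0]
ft_force: [0.5, -0.6, -0.5]
width: 0.0261
grip_force: 12.0
```

play_rows --pt "0.415 -0.027 0 0 0 -0.842" --pt "0.415 -0.027 0 0 0 -0.842" --pt "0.415 -0.027 0 0 0 -0.842" --pt "0.415 -0.027 0 0 0 -0.842"

```text
time: 6.25
ee_pos: [0.531, 0.0977, 0.3131]
eef_rot: [0.727, 0.687, -0.0, -0.0]
ft_force: [0.0, -0.4, -0.5]
width: 0.0258
grip_force: 12.0
```

```bash
python3 - <<'E'
from fit import *
# board and mould from the top camera
T=cam('top'); vision.camera('top'); where()
s=status.read_state(); im=vision.camera('wrist'); cv2.imwrite('pics/b1.png',im); pickle.dump(s,open('b1.pkl','wb'))
t0=cv2.imread('pics/top0.png')
# mould rim: bright disc, z=.103
hsv=cv2.cvtColor(t0,cv2.COLOR_BGR2GRAY); m=np.zeros((480,640),np.uint8); m[205:270,155:225]=hsv[205:270,155:225]>225
n,l,st,ce=cv2.connectedComponentsWithStats(m); k=1+st[1:,4].argmax()
q=cv2.findContours((l==k).astype(np.uint8),0,1)[0][0][:,0]; P=unproj(T,q+0.0,.100)[:,:2]
print('mould',cv2.minEnclosingCircle((P*1000).astype(np.float32)),'blob',st[k])
plan([(.531,.0971,.15,87)])
E
```

```text
t 6.3 grasp [0.5308 0.0973 0.1497] yaw 86.54 tilt [-0.0007 -0.0005] w 0.0259 gf 11.998954393202439 j [ 0.46  0.33 -0.84  1.77  0.27  1.16 -0.53] F [ 0.1 -0.1 -1.1]
mould ((536.5779418945312, 191.00550842285156), 35.67008972167969) blob [ 162  215   44   43 1446]
[-0.001, 0.001, -0.002, -0.001, 0.001, -0.015] rows>=0.1
```

View pics/b1.png

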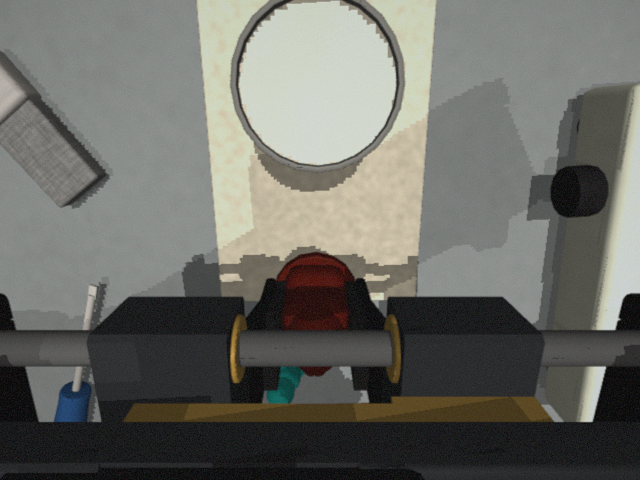

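The wrist picture shows the mould rim centred near (318,82), the board edges at columns ~207 and ~426, and the held figure centred at column 315 with its plinth's far edge at row 250. I'll measure the board, the mould and the offset of the figure in the grip.

```bash
python3 - <<'E'
from fit import *
s=pickle.load(open('b1.pkl','rb')); W=cam('wrist',s); T=cam('top'); im=cv2.imread('pics/b1.png'); t0=cv2.imread('pics/top0.png')
g=cv2.cvtColor(im,cv2.COLOR_BGR2GRAY)
# plaster disc (inner) edge in wrist -> ellipse centre at rim height
m=np.zeros_like(g); m[0:172,225:410]=(cv2.medianBlur(g,5)[0:172,225:410]>215)
n,l,st,ce=cv2.connectedComponentsWithStats(m); k=1+st[1:,4].argmax()
q=cv2.findContours((l==k).astype(np.uint8),0,1)[0][0][:,0]; q=q[(q[:,1]>3)]
for z in(.098,.103):
    P=unproj(W,cv2.convexHull(q)[:,0],z)[:,:2]; A=np.c_[2*P,np.ones(len(P))]; x=np.linalg.lstsq(A,(P**2).sum(1),rcond=None)[0]
    print('mould wrist z',z,x[:2],'rad',np.sqrt(x[2]+x[0]**2+x[1]**2))
# board edges in wrist, rows 10..250: strongest gradient near expected edges
gb=cv2.GaussianBlur(g,(5,5),0).astype(float)
for im_,rows,lo,hi in(('L',range(10,240,6),195,225),('R',range(10,90,4),418,445)):
    gx=np.array([[v,lo+abs(np.diff(gb[v,lo:hi])).argmax()+.5] for v in rows]);P=unproj(W,gx[:,::-1],.018)[:,:2]
    vx,vy,x0,y0=cv2.fitLine(P.astype(np.float32),cv2.DIST_HUBER,0,1e-4,1e-4).ravel()
    print(im_,'line dir yaw',np.degrees(np.arctan2(-vx*np.sign(vy),abs(vy))),'x at y=.097,.192:',x0+vx/vy*(.0971-y0),x0+vx/vy*(.192-y0))
# held figure plinth: far edge top arc
mg=s['ee_pos']+R.from_quat(s['eef_rot']).as_matrix()[:,2]*r.grasp_offset
zt=mg[2]-.0315+.007
b,gg,rr=[im[...,i].astype(int) for i in range(3)]; mr=(rr>2*gg)&(rr>40)
P=[]
for u in range(296,340,3):
    v=np.where(mr[235:300,u])[0][0]+235-.5; P.append((u,v))
Pt=unproj(W,P,zt); loc=R.from_quat(s['eef_rot']).inv().apply(Pt-mg)
A=np.c_[2*loc[:,:2],np.ones(len(loc))]
from scipy.optimize import least_squares
print('plinth centre in tool xy (r=20):',least_squares(lambda c:np.hypot(loc[:,0]-c[0],loc[:,1]-c[1])-.020,[0,0]).x)
# top rim cylinder of mould in top cam: plaster disc r
E
```

```text
Traceback (most recent call last):
ValueError: attempt to get argmax of an empty sequence
```

```bash
cat > mb.py <<'E'
from fit import *
from scipy.optimize import least_squares
s=pickle.load(open('b1.pkl','rb')); W=cam('wrist',s); im=cv2.imread('pics/b1.png')
g=cv2.cvtColor(im,cv2.COLOR_BGR2GRAY)
ff=np.zeros((482,642),np.uint8); cv2.floodFill(cv2.medianBlur(g,5),ff,(318,80),255,6,6,4|(255<<8)|cv2.FLOODFILL_MASK_ONLY)
q=cv2.findContours((ff[1:-1,1:-1]>0).astype(np.uint8),0,1)[0]; q=max(q,key=cv2.contourArea); q=cv2.convexHull(q)[:,0]; q=q[q[:,1]>3]; print('px',g[80,318],q.min(0),q.max(0))
for z in(.098,.103):
    P=unproj(W,q,z)[:,:2]; A=np.c_[2*P,np.ones(len(P))]; x=np.linalg.lstsq(A,(P**2).sum(1),rcond=None)[0]
    print('mould wrist z',z,x[:2],'rad',np.sqrt(x[2]+x[0]**2+x[1]**2))
gb=cv2.GaussianBlur(g,(5,5),0).astype(float)
for n,rows,lo,hi in(('L',range(10,240,6),195,225),('R',range(10,90,4),418,445)):
    gx=np.array([[v,lo+abs(np.diff(gb[v,lo:hi])).argmax()+.5] for v in rows]);P=unproj(W,gx[:,::-1],.018)[:,:2]
    vx,vy,x0,y0=cv2.fitLine(P.astype(np.float32),cv2.DIST_HUBER,0,1e-4,1e-4).ravel()
    print(n,'yaw',np.degrees(np.arctan2(-vx*np.sign(vy),abs(vy))),'x at y=.097,.192:',x0+vx/vy*(.0971-y0),x0+vx/vy*(.192-y0))
mg=s['ee_pos']+R.from_quat(s['eef_rot']).as_matrix()[:,2]*r.grasp_offset
b,gg,rr=[im[...,i].astype(int) for i in range(3)]; mr=(rr>2*gg)&(rr>40)
P=[(u,np.where(mr[235:300,u])[0][0]+234.5) for u in range(296,340,3)]
loc=R.from_quat(s['eef_rot']).inv().apply(unproj(W,P,mg[2]-.0315+.007)-mg)
print('plinth centre in tool xy:',least_squares(lambda c:np.hypot(loc[:,0]-c[0],loc[:,1]-c[1])-.020,[0,0]).x, P[::5])
E
python3 mb.py
```

```text
px 211 [240   4] [394 163]
mould wrist z 0.098 [0.53706268 0.19109963] rad 0.035959426127761644
mould wrist z 0.103 [0.53702697 0.19072781] rad 0.035038396745190756
L yaw -3.0246644 x at y=.097,.192: 0.45776182 0.4627763
R yaw -3.0696208 x at y=.097,.192: 0.6063557 0.61144483
plinth centre in tool xy: [ 0.00090277 -0.00095655] [(296, np.float64(257.5)), (311, np.float64(252.5)), (326, np.float64(254.5))]
```

```bash
python3 - <<'E'
from h import *
where()
plan([(.5317,.0960,.060,87),(.5317,.096,.0500,87)])
E
```

```text
t 6.35 grasp [0.5309 0.0972 0.1498] yaw 86.54 tilt [-0.0004 -0.0007] w 0.0264 gf 11.99950092472136 j [ 0.46  0.33 -0.84  1.77  0.27  1.16 -0.53] F [ 0.6 -0.1 -1.2]
[-0.008, 0.006, 0.599, -0.001, 0.001, -0.015] rows>=1.8
[0.0, 0.0, 0.067, 0.0, 0.0, 0.0] rows>=0.2
```

play_rows --pt "-0.008 0.006 0.3 0 0 -0.015" --pt "-0.008 0.006 0.6 0 0 -0.015" --pt "-0.008 0.006 0.6 0 0 -0.015" --pt "-0.008 0.006 0.6 0 0 -0.015"

```text
time: 6.75
ee_pos: [0.5318, 0.0969, 0.2242]
eef_rot: [0.723, 0.691, -0.0, -0.0]
ft_force: [0.7, 0.2, -0.4]
width: 0.0255
grip_force: 12.0
```

play_rows --pt "0 0 0.02 0 0 0" --pt "0 0 0.045 0 0 0" --pt "0 0 0.065 0 0 0" --pt "0 0 0.065 0 0 0" --pt "0 0 0.065 0 0 0"

```text
time: 7.25
ee_pos: [0.5319, 0.0972, 0.2141]
eef_rot: [0.722, 0.692, 0.0, 0.0]
ft_force: [-0.2, -0.1, -0.3]
width: 0.0261
grip_force: 12.0
```

```bash
python3 - <<'E'
from h import *
where()
E
```

```text
t 7.25 grasp [0.5319 0.0972 0.0506] yaw 87.61 tilt [ 0.0003 -0.0001] w 0.0261 gf 11.999872351298109 j [ 0.4   0.46 -0.79  1.85  0.39  0.99 -0.6 ] F [-0.2 -0.1 -0.3]
```

play_rows --pt "-0.008 0 0.004 0 0 0" --pt "-0.008 0 0.008 0 0 0" --pt "-0.008 0 0.008 0 0 0"

```text
time: 7.55
ee_pos: [0.5318, 0.0959, 0.2131]
eef_rot: [0.722, 0.692, -0.0, 0.0]
ft_force: [-1.9, -1.8, 5.4]
width: 0.0263
grip_force: 12.0
```

play_rows --pt "0 0 0 0 0 0" --pt "0 0 0 0 0 0" --pt "0 0 0 0 0 0" --pt "0 0 0 0 0 0" --fingers 1

```text
time: 7.95
ee_pos: [0.5317, 0.096, 0.2125]
eef_rot: [0.722, 0.692, -0.0, -0.0]
ft_force: [0.1, -0.5, 0.1]
width: 0.0502
grip_force: 0.0
```

play_rows --pt "0 0 -0.2 0 0 0" --pt "0 0 -0.45 0 0 0" --pt "0 0 -0.75 0 0 0" --pt "0 0 -0.75 0 0 0"

```text
time: 8.35
ee_pos: [0.5331, 0.097, 0.3307]
eef_rot: [0.722, 0.692, 0.003, 0.003]
ft_force: [1.4, -0.6, -0.9]
width: 0.0813
grip_force: 0.0
```

```bash
python3 - <<'E'
from fit import *
where(); plan([(.4225,-.261,.15,2)])
cv2.imwrite('pics/t2.png',vision.camera('top')); 
s=status.read_state(); im=vision.camera('wrist'); cv2.imwrite('pics/b2.png',im); pickle.dump(s,open('b2.pkl','wb'))
E
```

```text
t 8.35 grasp [0.5345 0.0972 0.1672] yaw 87.63 tilt [0.0085 0.0007] w 0.0813 gf 0.0 j [ 0.47  0.32 -0.86  1.75  0.26  1.19 -0.5 ] F [ 1.4 -0.6 -0.9]
[-0.805, -0.213, 0.035, 0.004, -0.005, 0.951] rows>=3.3
[-0.809, 0.198, 0.037, 0.004, -0.005, 0.951] rows>=3.3
[-0.616, 0.56, 0.038, 0.004, -0.005, 0.951] rows>=3.3
```

View pics/b2.png

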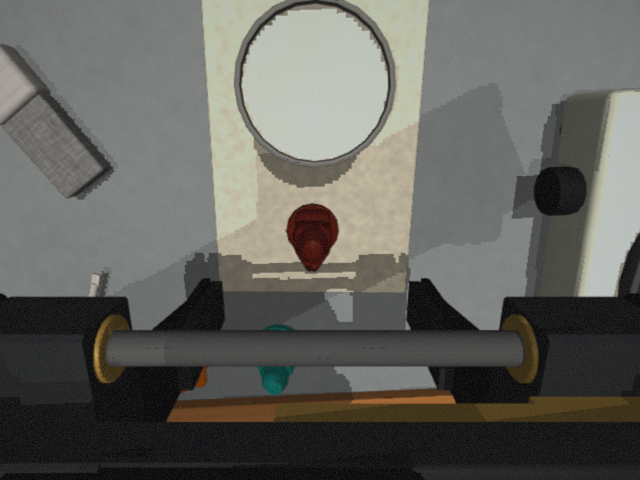

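The kneeling figure stands upright on the board at (313,235), centred across it. Now the standing figure.

play_rows --pt "-0.8 -0.21 0.03 0 0 0.951" --pt "-0.8 -0.21 0.03 0 0 0.951" --pt "-0.8 -0.21 0.03 0 0 0.951" --pt "-0.8 -0.21 0.03 0 0 0.951"

```text
time: 8.85
ee_pos: [0.4939, -0.027, 0.3188]
eef_rot: [0.873, 0.488, -0.002, -0.0]
ft_force: [0.1, 0.7, -0.0]
width: 0.0869
grip_force: 0.0
```

play_rows --pt "-0.81 0.2 0 0 0 0.951" --pt "-0.81 0.2 0 0 0 0.951" --pt "-0.81 0.2 0 0 0 0.951" --pt "-0.81 0.2 0 0 0 0.951"

```text
time: 9.25
ee_pos: [0.4567, -0.1465, 0.3189]
eef_rot: [0.966, 0.258, -0.001, -0.0]
ft_force: [-0.1, 1.2, -0.0]
width: 0.0869
grip_force: 0.0
```

play_rows --pt "-0.616 0.56 0 0 0 0.951" --pt "-0.616 0.56 0 0 0 0.951" --pt "-0.616 0.56 0 0 0 0.951" --pt "-0.616 0.56 0 0 0 0.951" --pt "-0.616 0.56 0 0 0 0.951"

```text
time: 9.75
ee_pos: [0.421, -0.2621, 0.3191]
eef_rot: [1.0, 0.017, -0.001, -0.001]
ft_force: [0.7, 0.6, -0.2]
width: 0.0871
grip_force: 0.0
```

```bash
python3 - <<'E'
from fit import *
where(); s=status.read_state(); im=vision.camera('wrist'); cv2.imwrite('pics/s1.png',im[0:400]); cv2.imwrite('pics/s1f.png',im); pickle.dump(s,open('s1.pkl','wb'))
plan([(.4225,-.261,.115,2),(.4225,-.261,.052,2)])
E
```

```text
t 9.75 grasp [ 0.4207 -0.2619  0.1556] yaw 1.9 tilt [-0.002   0.0014] w 0.0871 gf 0.0 j [ 0.91  0.15 -0.48  1.88  0.08  1.13 -1.13] F [ 0.7  0.6 -0.2]
[0.007, -0.002, 0.272, -0.003, 0.003, 0.004] rows>=0.8
[0.0, 0.0, 0.42, 0.0, 0.0, 0.0] rows>=1.3
```

View pics/s1.png

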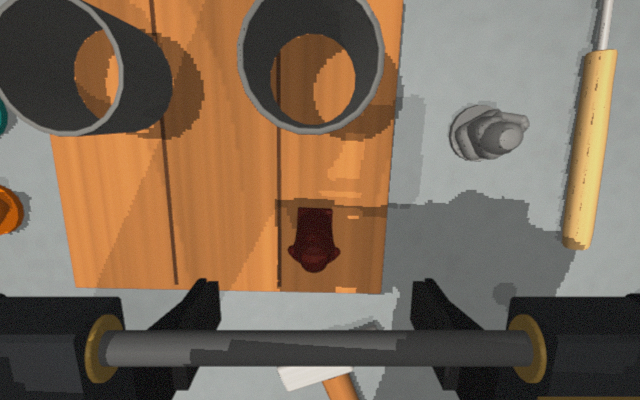

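The standing figure is centred at column 315 and square to the tool. I'll go down and grip it.

play_rows --pt "0.008 0 0.35 0 0 0" --pt "0.008 0 0.6 0 0 0" --pt "0.008 0 0.69 0 0 0" --pt "0.008 0 0.69 0 0 0" --fingers 0

```text
time: 10.2
ee_pos: [0.4225, -0.2606, 0.2155]
eef_rot: [1.0, 0.019, -0.002, -0.001]
ft_force: [0.3, -0.2, 0.9]
width: 0.0627
grip_force: 0.0
```

play_rows --pt "0 0 0 0 0 0" --pt "0 0 0 0 0 0" --pt "0 0 0 0 0 0" --pt "0 0 0 0 0 0" --pt "0 0 0 0 0 0" --fingers -1

```text
time: 10.7
ee_pos: [0.4231, -0.2616, 0.2177]
eef_rot: [1.0, 0.018, 0.0, 0.0]
ft_force: [-0.1, 0.1, 3.6]
width: 0.0241
grip_force: 12.0
```

play_rows --pt "0 0 0 0 0 0" --pt "0 0 0 0 0 0" --pt "0 0 0 0 0 0"

```text
time: 11.0
ee_pos: [0.4232, -0.2616, 0.2177]
eef_rot: [1.0, 0.018, 0.0, 0.0]
ft_force: [-0.2, 1.9, 6.2]
width: 0.0243
grip_force: 12.0
```

```bash
python3 - <<'E'
from fit import *
where()
s=pickle.load(open('s1.pkl','rb')); W=cam('wrist',s)
print('rear edge of plinth', unproj(W,[(300,207.5),(316,207.5),(332,207.5)],.019))
plan([(.4225,-.261,.215,2),(.5417,.2862,.215,87)])
E
```

```text
t 11.0 grasp [ 0.4233 -0.2617  0.0542] yaw 2.03 tilt [ 0.0007 -0.0006] w 0.0243 gf 11.995549398707226 j [ 0.88  0.29 -0.46  1.97  0.16  0.92 -1.2 ] F [-0.2  1.9  6.2]
rear edge of plinth [[ 0.43677113 -0.24984462  0.019     ]
 [ 0.43715311 -0.26153948  0.019     ]
 [ 0.43753504 -0.27323303  0.019     ]]
[-0.002, -0.002, -0.536, 0.001, -0.001, 0.001] rows>=1.6
[-0.002, -0.002, -0.536, 0.001, -0.001, 0.001] rows>=1.6
[0.23, -0.905, 0.0, 0.0, 0.0, -0.708] rows>=2.8
[0.543, -0.76, 0.0, 0.0, 0.0, -0.708] rows>=2.8
[0.781, -0.511, 0.0, 0.0, 0.0, -0.708] rows>=2.8
[0.913, -0.193, 0.0, 0.0, 0.0, -0.708] rows>=2.8
```

play_rows --pt "0 0 -0.3 0 0 0" --pt "0 0 -0.6 0 0 0" --pt "0 0 -0.92 0 0 0" --pt "0 0 -0.92 0 0 0"

```text
time: 11.4
ee_pos: [0.4244, -0.2619, 0.3613]
eef_rot: [1.0, 0.018, 0.004, 0.003]
ft_force: [1.9, -0.4, -1.0]
width: 0.0249
grip_force: 12.0
```

play_rows --pt "0.23 -0.905 0 0 0 -0.708" --pt "0.23 -0.905 0 0 0 -0.708" --pt "0.23 -0.905 0 0 0 -0.708" --pt "0.23 -0.905 0 0 0 -0.708"

```text
time: 11.8
ee_pos: [0.4535, -0.1191, 0.355]
eef_rot: [0.978, 0.207, 0.0, -0.0]
ft_force: [0.5, -0.0, -0.7]
width: 0.0244
grip_force: 12.0
```

play_rows --pt "0.543 -0.76 0 0 0 -0.708" --pt "0.543 -0.76 0 0 0 -0.708" --pt "0.543 -0.76 0 0 0 -0.708" --pt "0.543 -0.76 0 0 0 -0.708"

```text
time: 12.2
ee_pos: [0.4826, 0.0176, 0.355]
eef_rot: [0.924, 0.383, 0.001, -0.001]
ft_force: [0.3, -0.6, -0.8]
width: 0.0249
grip_force: 12.0
```

play_rows --pt "0.781 -0.511 0 0 0 -0.708" --pt "0.781 -0.511 0 0 0 -0.708" --pt "0.781 -0.511 0 0 0 -0.708" --pt "0.781 -0.511 0 0 0 -0.708"

```text
time: 12.6
ee_pos: [0.5118, 0.154, 0.3547]
eef_rot: [0.837, 0.546, 0.001, -0.002]
ft_force: [-0.5, 0.1, -0.3]
width: 0.0248
grip_force: 12.0
```

play_rows --pt "0.913 -0.193 0 0 0 -0.708" --pt "0.913 -0.193 0 0 0 -0.708" --pt "0.913 -0.193 0 0 0 -0.708" --pt "0.913 -0.193 0 0 0 -0.708" --pt "0.913 -0.193 0 0 0 -0.708"

```text
time: 13.1
ee_pos: [0.5422, 0.2857, 0.3539]
eef_rot: [0.725, 0.688, -0.001, -0.0]
ft_force: [1.0, -0.7, -1.5]
width: 0.0248
grip_force: 12.0
```

```bash
python3 - <<'E'
from fit import *
where(); s=status.read_state(); im=vision.camera('wrist'); cv2.imwrite('pics/s2.png',im); pickle.dump(s,open('s2.pkl','wb'))
W=cam('wrist',s); mg=s['ee_pos']+R.from_quat(s['eef_rot']).as_matrix()[:,2]*r.grasp_offset
b,gg,rr=[im[...,i].astype(int) for i in range(3)]; mr=(rr>2*gg)&(rr>30)
P=[]
for u in range(270,365,4):
    v=np.where(mr[200:400,u])[0]
    if len(v): P.append((u,v[0]+199.5))
loc=R.from_quat(s['eef_rot']).inv().apply(unproj(W,P,mg[2]-.0422+.007)-mg)
for a_,b_ in zip(P,np.round(loc[:,:2]*1e3,1)): print(a_[0],a_[1],b_)
plan([(.5417,.2862,.070,87),(.5417,.2862,.0602,87)])
E
```

```text
t 13.1 grasp [0.5419 0.2856 0.1904] yaw 86.98 tilt [-0.0017 -0.0006] w 0.0248 gf 11.983896433375776 j [ 0.14  0.5  -0.93  1.52  0.41  1.33 -0.89] F [ 1.  -0.7 -1.5]
286 313.5 [-15.3 -15. ]
290 267.5 [  9.7 -12.5]
294 258.5 [ 14.3 -10.5]
298 257.5 [14.9 -8.5]
302 257.5 [14.9 -6.6]
306 258.5 [14.3 -4.7]
310 257.5 [14.9 -2.7]
314 258.5 [14.3 -0.8]
318 258.5 [14.3  1.2]
322 258.5 [14.3  3.1]
326 258.5 [14.3  5. ]
330 258.5 [14.3  7. ]
334 258.5 [14.3  8.9]
338 258.5 [14.3 10.9]
342 297.5 [-6.4 13.2]
346 323.5 [-21.   15.5]
[0.012, -0.005, 0.804, -0.002, 0.003, -0.004] rows>=2.4
[0.0, 0.0, 0.065, 0.0, 0.0, 0.0] rows>=0.2
```

play_rows --pt "0.008 0 0.33 0 0 0" --pt "0.008 0 0.6 0 0 0" --pt "0.008 0 0.8 0 0 0" --pt "0.008 0 0.8 0 0 0" --pt "0.008 0 0.8 0 0 0"

```text
time: 13.65
ee_pos: [0.5428, 0.2857, 0.2359]
eef_rot: [0.726, 0.687, -0.0, 0.0]
ft_force: [0.1, 0.6, -0.6]
width: 0.0249
grip_force: 12.0
```

```bash
python3 - <<'E'
from h import *
where(); plan([(.5417,.2854,.0602,87)])
E
```

```text
t 13.65 grasp [0.5428 0.2856 0.0724] yaw 86.85 tilt [ 0.0002 -0.0006] w 0.0249 gf 11.984235806157812 j [ 0.09  0.61 -0.87  1.64  0.51  1.13 -0.96] F [ 0.1  0.6 -0.6]
[-0.002, -0.007, 0.081, 0.0, 0.001, -0.005] rows>=0.2
```

play_rows --pt "-0.002 -0.007 0.03 0 0 -0.005" --pt "-0.002 -0.007 0.055 0 0 -0.005" --pt "-0.002 -0.007 0.072 0 0 -0.005" --pt "-0.002 -0.007 0.077 0 0 -0.005" --pt "-0.002 -0.007 0.077 0 0 -0.005"

```text
time: 14.15
ee_pos: [0.5412, 0.2868, 0.2238]
eef_rot: [0.725, 0.689, 0.0, 0.0]
ft_force: [0.1, -1.5, 0.0]
width: 0.025
grip_force: 12.0
```

play_rows --pt "0 0 0.005 0 0 0" --pt "0 0 0.005 0 0 0" --pt "0 0 0.005 0 0 0"

```text
time: 14.45
ee_pos: [0.5411, 0.287, 0.2237]
eef_rot: [0.724, 0.689, 0.0, 0.0]
ft_force: [-3.0, -1.8, 8.0]
width: 0.0243
grip_force: 12.0
```

play_rows --pt "-0.01 0.004 -0.015 0 0 0" --pt "-0.01 0.004 -0.015 0 0 0" --pt "-0.01 0.004 -0.005 0 0 0" --pt "-0.01 0.004 0 0 0 0" --pt "-0.01 0.004 0 0 0 0"

```text
time: 14.95
ee_pos: [0.5416, 0.2854, 0.2236]
eef_rot: [0.725, 0.689, 0.0, 0.0]
ft_force: [-4.2, -3.0, 9.8]
width: 0.0246
grip_force: 12.0
```

play_rows --pt "0 0 0 0 0 0" --pt "0 0 0 0 0 0" --pt "0 0 0 0 0 0" --pt "0 0 0 0 0 0" --fingers 1

```text
time: 15.35
ee_pos: [0.5416, 0.2852, 0.2226]
eef_rot: [0.725, 0.689, -0.0, -0.0]
ft_force: [-0.3, 0.4, -0.2]
width: 0.049
grip_force: 0.0
```

play_rows --pt "0 0 -0.2 0 0 0" --pt "0 0 -0.45 0 0 0" --pt "0 0 -0.75 0 0 0" --pt "0 0 -0.9 0 0 0" --pt "0 0 -0.9 0 0 0"

```text
time: 15.85
ee_pos: [0.542, 0.2861, 0.3615]
eef_rot: [0.725, 0.689, 0.003, 0.001]
ft_force: [-0.7, 0.3, 0.7]
width: 0.0846
grip_force: 0.0
```

play_rows --pt "0 0 0 0 0 0" --pt "0 0 0 0 0 0" --pt "0 0 0 0 0 0"

```text
time: 16.15
ee_pos: [0.5415, 0.285, 0.3564]
eef_rot: [0.725, 0.689, -0.001, -0.0]
ft_force: [-0.3, -0.1, -0.3]
width: 0.0868
grip_force: 0.0
```

```bash
python3 - <<'E'
from fit import *
where(); s=status.read_state(); im=vision.camera('wrist'); cv2.imwrite('pics/s3.png',im); pickle.dump(s,open('s3.pkl','wb'))
W=cam('wrist',s); T=cam('top'); t=vision.camera('top'); cv2.imwrite('pics/t3.png',t)
# look from the wrist: standing figure overlay at target with rear plinth corners
ps={'standing_figure':(.5417,.2862,np.radians(87)),'kneeling_figure':(.5317,.0964,np.radians(87))}
o=[]
for C,im_ in((W,im),(T,t)):
    for n,p in ps.items():
        c,q=np.cos(p[2]),np.sin(p[2]); ctr=proj(C,[(p[0],p[1],.04)])[0].astype(int)
        if not(20<ctr[0]<620 and 20<ctr[1]<460): print('out',n,ctr); continue
        h=50 if C is W else 25; y0,x0=max(ctr[1]-h,0),max(ctr[0]-h,0)
        big=cv2.resize(im_[y0:y0+2*h,x0:x0+2*h],(400,400),interpolation=cv2.INTER_CUBIC); big=np.clip(big*1.5,0,255).astype(np.uint8)
        uv=proj(C,M[n][0]@np.array([[c,q,0],[-q,c,0],[0,0,1]])+[p[0],p[1],.018])
        hl=((cv2.convexHull(uv.astype(np.float32))-[x0,y0]+.5)*(200/h)).astype(int); cv2.polylines(big,[hl],True,(0,255,0),1); o.append(big)
cv2.imwrite('pics/chk.png',cv2.resize(np.hstack(o),(800,800//len(o))))
E
```

```text
t 16.15 grasp [0.5411 0.2848 0.1929] yaw 87.14 tilt [-0.0019 -0.0009] w 0.0868 gf 0.0 j [ 0.14  0.5  -0.94  1.52  0.4   1.33 -0.89] F [-0.3 -0.1 -0.3]
```

View pics/chk.png

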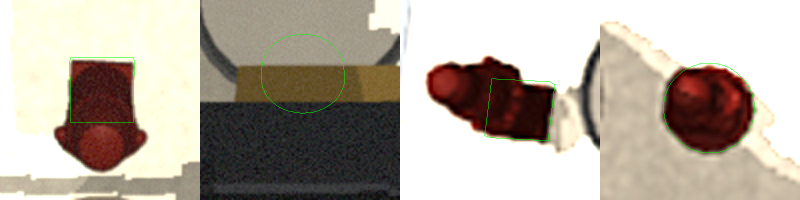

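The overlays show both figures upright and within about 1 mm of their target spots. Next, the collars.

```bash
python3 - <<'E'
from h import *
plan([(.475,-.19,.22,-2)])
E
```

```text
[-0.796, -0.071, -0.044, 0.0, 0.001, 0.743] rows>=2.6
[-0.764, 0.236, -0.044, 0.0, 0.001, 0.743] rows>=2.6
[-0.617, 0.508, -0.044, 0.0, 0.001, 0.743] rows>=2.6
[-0.379, 0.704, -0.045, 0.0, 0.001, 0.743] rows>=2.6
```

play_rows --pt "-0.796 -0.071 -0.044 0 0 0.743" --pt "-0.796 -0.071 -0.044 0 0 0.743" --pt "-0.796 -0.071 -0.044 0 0 0.743" --pt "-0.796 -0.071 -0.044 0 0 0.743"

```text
time: 16.65
ee_pos: [0.5254, 0.1629, 0.3641]
eef_rot: [0.846, 0.533, -0.001, 0.001]
ft_force: [0.6, 0.2, -0.3]
width: 0.087
grip_force: 0.0
```

play_rows --pt "-0.764 0.236 -0.044 0 0 0.743" --pt "-0.764 0.236 -0.044 0 0 0.743" --pt "-0.764 0.236 -0.044 0 0 0.743" --pt "-0.764 0.236 -0.044 0 0 0.743"

```text
time: 17.05
ee_pos: [0.5084, 0.0453, 0.3708]
eef_rot: [0.933, 0.361, -0.0, 0.001]
ft_force: [-0.3, 0.5, -0.2]
width: 0.0865
grip_force: 0.0
```

play_rows --pt "-0.617 0.508 -0.044 0 0 0.743" --pt "-0.617 0.508 -0.044 0 0 0.743" --pt "-0.617 0.508 -0.044 0 0 0.743" --pt "-0.617 0.508 -0.044 0 0 0.743"

```text
time: 17.45
ee_pos: [0.4918, -0.0727, 0.3774]
eef_rot: [0.985, 0.174, -0.0, 0.0]
ft_force: [1.3, 0.6, -0.0]
width: 0.087
grip_force: 0.0
```

play_rows --pt "-0.379 0.704 -0.045 0 0 0.743" --pt "-0.379 0.704 -0.045 0 0 0.743" --pt "-0.379 0.704 -0.045 0 0 0.743" --pt "-0.379 0.704 -0.045 0 0 0.743" --pt "-0.379 0.704 -0.045 0 0 0.743"

```text
time: 17.95
ee_pos: [0.476, -0.1875, 0.384]
eef_rot: [1.0, -0.014, -0.0, -0.001]
ft_force: [0.4, 0.3, 0.5]
width: 0.0867
grip_force: 0.0
```

play_rows --pt "0 0 0 0 0 0" --pt "0 0 0 0 0 0"

```text
time: 18.15
ee_pos: [0.4756, -0.1879, 0.3843]
eef_rot: [1.0, -0.015, 0.0, -0.0]
ft_force: [1.0, -0.4, -0.7]
width: 0.0867
grip_force: 0.0
```

```bash
python3 - <<'E'
from fit import *
where(); s=status.read_state(); im=vision.camera('wrist'); W=cam('wrist',s); T=cam('top'); top=cv2.imread('pics/top0.png')
a_=im.copy()
for n,p0 in(('tall_collar',(.528,-.255)),('low_collar',(.5205,-.1246))):
    R_=[d for d in spotter.regions_of('wrist',n)]
    for d in R_[:2]:
        q=d['pixels']; print(n,round(d['conf'],2),q.sum(),np.argwhere(q).min(0),np.argwhere(q).max(0))
    p,f,t=fit(n,[(W,hullmask(R_[0]['pixels']))],p0,yaw=False); print(n,np.round(p[:2],4),round(f/t,3))
    for k in range(2):
        z=[0,.105 if n[0]=='t' else .072][k]
        uv=proj(W,np.c_[p[0]+.035*(1 if n[0]=='l' else 32/35)*np.cos(a),p[1]+.035*(1 if n[0]=='l' else 32/35)*np.sin(a),0*a+.012+z]); cv2.polylines(a_,[np.round(uv).astype(int)],True,(0,255,0),1)
cv2.imwrite('pics/col.png',a_)
E
```

```text
t 18.15 grasp [ 0.4756 -0.1878  0.2208] yaw -1.76 tilt [0.     0.0003] w 0.0867 gf 0.0 j [ 0.82  0.14 -0.57  1.76  0.08  1.27 -1.37] F [ 1.  -0.4 -0.7]
tall_collar 0.66 7361 [113 355] [215 473]
tall_collar [ 0.5242 -0.256 ] 0.012
low_collar 0.85 4788 [120 179] [218 283]
low_collar 0.43 7258 [113 355] [214 473]
low_collar [ 0.5206 -0.1264] 0.019
```

View pics/col.png

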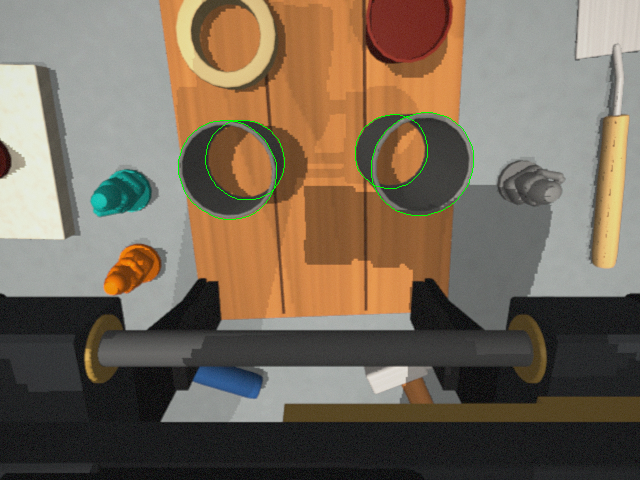

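The fitted outlines lie on both collars, the low one at (230,170) and the tall one at (420,163). The tall collar goes first.

```bash
python3 - <<'E'
from h import *
plan([(.5242,-.256,.15,-2),(.5242,-.256,.092,-2)])
E
```

```text
[0.341, 0.436, 0.472, 0.0, 0.0, 0.003] rows>=2.2
[0.0, 0.0, 0.387, 0.0, 0.0, 0.0] rows>=1.2
```

play_rows --pt "0.341 0.436 0.3 0 0 0" --pt "0.341 0.436 0.472 0 0 0" --pt "0.341 0.436 0.472 0 0 0" --pt "0.341 0.436 0.472 0 0 0" --pt "0.341 0.436 0.472 0 0 0"

```text
time: 18.8
ee_pos: [0.524, -0.2558, 0.3146]
eef_rot: [1.0, -0.017, 0.0, -0.0]
ft_force: [-0.4, 1.0, 0.2]
width: 0.0867
grip_force: 0.0
```

```bash
python3 - <<'E'
from h import *
where(); plan([(.5242,-.256,.092,-2)])
E
```

```text
t 18.8 grasp [ 0.5242 -0.2558  0.1511] yaw -1.95 tilt [0.0009 0.0002] w 0.0867 gf 0.0 j [ 0.81  0.35 -0.52  1.67  0.19  1.17 -1.37] F [-0.4  1.   0.2]
[0.001, 0.001, 0.394, -0.001, -0.002, 0.002] rows>=1.2
```

play_rows --pt "0 0 0.2 0 0 0" --pt "0 0 0.39 0 0 0" --pt "0 0 0.39 0 0 0" --pt "0 0 0.39 0 0 0" --pt "0 0 0.39 0 0 0"

```text
time: 19.3
ee_pos: [0.5245, -0.2567, 0.2577]
eef_rot: [1.0, -0.017, 0.002, 0.001]
ft_force: [-0.7, 0.3, -0.4]
width: 0.0869
grip_force: 0.0
```

play_rows --pt "0 0 0 0 0 0" --pt "0 0 0 0 0 0" --pt "0 0 0 0 0 0" --pt "0 0 0 0 0 0" --pt "0 0 0 0 0 0" --fingers -1 --squeeze 15

```text
time: 19.8
ee_pos: [0.5239, -0.2569, 0.2553]
eef_rot: [1.0, -0.018, 0.0, 0.0]
ft_force: [-0.7, -0.0, 2.3]
width: 0.0636
grip_force: 15.0
```

```bash
python3 - <<'E'
from h import *
where(); plan([(.5242,-.256,.218,-2),(.5417,.2862,.218,87)])
E
```

```text
t 19.8 grasp [ 0.5239 -0.257   0.0918] yaw -2.02 tilt [ 0.0003 -0.0002] w 0.0636 gf 14.999926471391518 j [ 0.79  0.42 -0.51  1.72  0.23  1.06 -1.4 ] F [-0.7 -0.   2.3]
[0.002, -0.006, -0.841, 0.0, -0.001, -0.001] rows>=2.5
[-0.002, -0.904, 0.0, 0.0, 0.0, -0.742] rows>=2.7
[0.34, -0.838, 0.0, 0.0, 0.0, -0.742] rows>=2.7
[0.632, -0.647, 0.0, 0.0, 0.0, -0.742] rows>=2.7
[0.83, -0.359, 0.0, 0.0, 0.0, -0.742] rows>=2.7
```

play_rows --pt "0 0 -0.2 0 0 0" --pt "0 0 -0.5 0 0 0" --pt "0 0 -0.84 0 0 0" --pt "0 0 -0.84 0 0 0"

```text
time: 20.2
ee_pos: [0.5252, -0.2569, 0.388]
eef_rot: [1.0, -0.018, 0.005, 0.002]
ft_force: [0.9, -0.8, -1.2]
width: 0.0637
grip_force: 15.0
```

play_rows --pt "0 -0.45 0 0 0 -0.37" --pt "0 -0.904 0 0 0 -0.742" --pt "0 -0.904 0 0 0 -0.742" --pt "0 -0.904 0 0 0 -0.742"

```text
time: 20.6
ee_pos: [0.5288, -0.1153, 0.3811]
eef_rot: [0.983, 0.181, 0.0, -0.001]
ft_force: [0.7, 0.3, -0.3]
width: 0.0638
grip_force: 15.0
```

play_rows --pt "0.34 -0.838 0 0 0 -0.742" --pt "0.34 -0.838 0 0 0 -0.742" --pt "0.34 -0.838 0 0 0 -0.742" --pt "0.34 -0.838 0 0 0 -0.742"

```text
time: 21.0
ee_pos: [0.5325, 0.0197, 0.3811]
eef_rot: [0.93, 0.367, 0.001, -0.001]
ft_force: [-0.1, 0.5, 0.1]
width: 0.0637
grip_force: 15.0
```

play_rows --pt "0.632 -0.647 0 0 0 -0.742" --pt "0.632 -0.647 0 0 0 -0.742" --pt "0.632 -0.647 0 0 0 -0.742" --pt "0.632 -0.647 0 0 0 -0.742"

```text
time: 21.4
ee_pos: [0.5363, 0.1545, 0.3808]
eef_rot: [0.842, 0.539, 0.001, -0.001]
ft_force: [-0.1, 1.0, -1.1]
width: 0.0638
grip_force: 15.0
```

play_rows --pt "0.5 -0.2 0 0 0 -0.4" --pt "0.83 -0.359 0 0 0 -0.742" --pt "0.83 -0.359 0 0 0 -0.742" --pt "0.83 -0.359 0 0 0 -0.742" --pt "0.83 -0.359 0 0 0 -0.742"

```text
time: 21.9
ee_pos: [0.5421, 0.285, 0.3801]
eef_rot: [0.726, 0.688, -0.001, -0.0]
ft_force: [0.1, -0.9, -2.0]
width: 0.0637
grip_force: 15.0
```

play_rows --pt "0 0 0 0 0 0" --pt "0 0 0 0 0 0" --pt "0 0 0 0 0 0"

```text
time: 22.2
ee_pos: [0.5421, 0.2841, 0.381]
eef_rot: [0.726, 0.688, -0.0, 0.0]
ft_force: [0.3, -0.2, -1.2]
width: 0.0636
grip_force: 15.0
```

```bash
python3 - <<'E'
from h import *
where(); plan([(.5417,.2862,.218,87)])
cv2.imwrite('pics/v1.png',np.vstack([vision.camera('wrist')[120:400],cv2.resize(vision.camera('scene')[140:280,330:530],None,fx=2,fy=2)[:, :400].repeat(1,0).__class__ and cv2.resize(vision.camera('scene')[150:270,340:560],(640,320))]))
E
```

```text
t 22.2 grasp [0.5422 0.284  0.2175] yaw 86.88 tilt [ 0.0004 -0.0008] w 0.0636 gf 14.999664293209207 j [ 0.16  0.49 -0.97  1.49  0.4   1.38 -0.89] F [ 0.3 -0.2 -1.2]
[0.014, -0.003, -0.003, 0.001, 0.001, -0.004] rows>=0.0
```

View pics/v1.png

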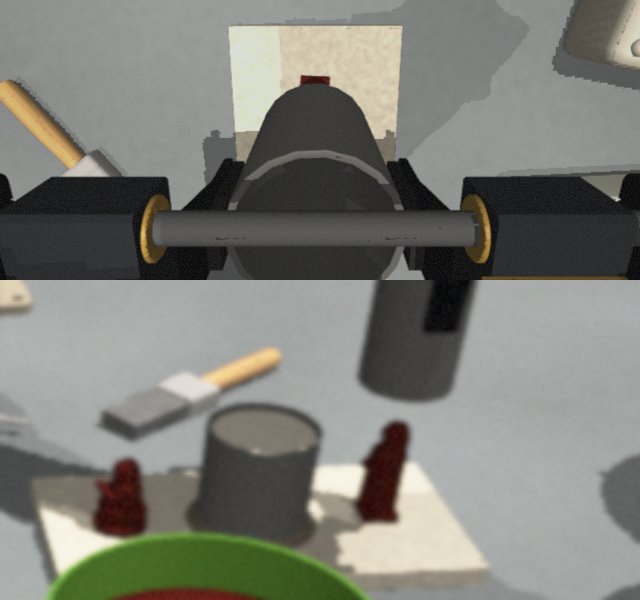

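The collar hangs upright over the standing figure. I'll lower it.

play_rows --pt "0.014 -0.003 0 0 0 0" --pt "0.014 -0.003 0.15 0 0 0" --pt "0.014 -0.003 0.35 0 0 0" --pt "0.014 -0.003 0.5 0 0 0" --pt "0.014 -0.003 0.5 0 0 0"

```text
time: 22.85
ee_pos: [0.5406, 0.2868, 0.3031]
eef_rot: [0.725, 0.689, -0.002, -0.001]
ft_force: [-0.6, 0.6, -1.2]
width: 0.0634
grip_force: 15.0
```

```bash
python3 - <<'E'
from h import *
where(); plan([(.5417,.2862,.105,87)])
E
```

```text
t 22.85 grasp [0.5399 0.2864 0.1396] yaw 87.03 tilt [-0.0043 -0.0024] w 0.0634 gf 14.999657202097296 j [ 0.14  0.55 -0.93  1.58  0.46  1.25 -0.93] F [-0.6  0.6 -1.2]
[-0.003, 0.008, 0.23, -0.008, 0.005, 0.001] rows>=0.7
```

play_rows --pt "0 0 0.1 0 0 0" --pt "0 0 0.22 0 0 0" --pt "0 0 0.22 0 0 0" --pt "0 0 0.22 0 0 0"

```text
time: 23.25
ee_pos: [0.5413, 0.2875, 0.2729]
eef_rot: [0.725, 0.689, -0.0, -0.0]
ft_force: [-0.3, -1.0, -0.5]
width: 0.0634
grip_force: 15.0
```

```bash
python3 - <<'E'
from h import *
where(); plan([(.5417,.2862,.0978,87)])
E
```

```text
t 23.25 grasp [0.5412 0.2875 0.1094] yaw 87.02 tilt [-0.0004 -0.0001] w 0.0634 gf 14.99970936885802 j [ 0.12  0.58 -0.91  1.61  0.49  1.2  -0.95] F [-0.3 -1.  -0.5]
[-0.009, 0.003, 0.078, -0.001, 0.0, 0.001] rows>=0.2
```

play_rows --pt "-0.009 0.003 0.025 0 0 0" --pt "-0.009 0.003 0.05 0 0 0" --pt "-0.009 0.003 0.07 0 0 0" --pt "-0.009 0.003 0.075 0 0 0" --pt "-0.009 0.003 0.075 0 0 0"

```text
time: 23.75
ee_pos: [0.5417, 0.2861, 0.2617]
eef_rot: [0.725, 0.688, -0.0, 0.0]
ft_force: [0.3, -0.4, -1.3]
width: 0.0635
grip_force: 15.0
```

play_rows --pt "-0.004 0 0.004 0 0 0" --pt "-0.004 0 0.004 0 0 0" --pt "-0.004 0 0.004 0 0 0"

```text
time: 24.05
ee_pos: [0.5417, 0.2856, 0.2614]
eef_rot: [0.725, 0.688, 0.0, 0.0]
ft_force: [-0.8, -0.2, -0.4]
width: 0.0635
grip_force: 15.0
```

play_rows --pt "0.002 0 0.006 0 0 0" --pt "0.002 0 0.006 0 0 0" --pt "0.002 0 0.006 0 0 0"

```text
time: 24.35
ee_pos: [0.5416, 0.2859, 0.2612]
eef_rot: [0.725, 0.688, 0.0, 0.0]
ft_force: [-3.4, -2.1, 9.2]
width: 0.0636
grip_force: 15.0
```

play_rows --pt "0 0 0 0 0 0" --pt "0 0 0 0 0 0" --pt "0 0 0 0 0 0" --pt "0 0 0 0 0 0" --pt "0 0 0 0 0 0" --fingers 1

```text
time: 24.85
ee_pos: [0.5417, 0.2858, 0.2602]
eef_rot: [0.725, 0.688, -0.0, 0.0]
ft_force: [-0.2, 0.0, -0.1]
width: 0.0858
grip_force: 0.0
```

play_rows --pt "0 0 -0.2 0 0 0" --pt "0 0 -0.5 0 0 0" --pt "0 0 -0.7 0 0 0" --pt "0 0 -0.7 0 0 0" --pt "0 0 -0.7 0 0 0"

```text
time: 25.35
ee_pos: [0.5417, 0.2858, 0.3655]
eef_rot: [0.725, 0.688, 0.0, 0.0]
ft_force: [0.3, 0.1, -0.8]
width: 0.087
grip_force: 0.0
```

```bash
python3 - <<'E'
from fit import *
where(); plan([(.5206,-.1264,.13,-2)])
T=cam('top'); t=vision.camera('top'); cv2.imwrite('pics/t4.png',t)
E
```

```text
t 25.35 grasp [0.5418 0.2858 0.202 ] yaw 87.01 tilt [0.001 0.   ] w 0.087 gf 0.0 j [ 0.15  0.5  -0.96  1.51  0.41  1.35 -0.89] F [ 0.3  0.1 -0.8]
[-0.688, 0.001, 0.12, 0.0, 0.0, 0.742] rows>=2.6
[-0.636, 0.261, 0.12, 0.0, 0.0, 0.742] rows>=2.6
[-0.49, 0.483, 0.12, 0.0, 0.0, 0.742] rows>=2.6
[-0.271, 0.632, 0.12, 0.0, 0.0, 0.742] rows>=2.6
```

play_rows --pt "-0.688 0 0.12 0 0 0.742" --pt "-0.688 0 0.12 0 0 0.742" --pt "-0.688 0 0.12 0 0 0.742" --pt "-0.688 0 0.12 0 0 0.742"

```text
time: 25.8
ee_pos: [0.5364, 0.1804, 0.3457]
eef_rot: [0.846, 0.533, -0.001, 0.0]
ft_force: [-0.3, 0.4, 0.3]
width: 0.0866
grip_force: 0.0
```

play_rows --pt "-0.636 0.261 0.12 0 0 0.742" --pt "-0.636 0.261 0.12 0 0 0.742" --pt "-0.636 0.261 0.12 0 0 0.742" --pt "-0.636 0.261 0.12 0 0 0.742"

```text
time: 26.2
ee_pos: [0.5309, 0.0794, 0.3285]
eef_rot: [0.932, 0.363, -0.001, -0.0]
ft_force: [0.5, 1.5, 0.8]
width: 0.087
grip_force: 0.0
```

play_rows --pt "-0.49 0.483 0.12 0 0 0.742" --pt "-0.49 0.483 0.12 0 0 0.742" --pt "-0.49 0.483 0.12 0 0 0.742" --pt "-0.49 0.483 0.12 0 0 0.742"

```text
time: 26.6
ee_pos: [0.526, -0.0225, 0.3109]
eef_rot: [0.984, 0.177, -0.0, -0.0]
ft_force: [-0.2, 0.2, -0.5]
width: 0.0869
grip_force: 0.0
```

play_rows --pt "-0.271 0.632 0.12 0 0 0.742" --pt "-0.271 0.632 0.12 0 0 0.742" --pt "-0.271 0.632 0.12 0 0 0.742" --pt "-0.271 0.632 0.12 0 0 0.742" --pt "-0.271 0.632 0.12 0 0 0.742"

```text
time: 27.1
ee_pos: [0.5213, -0.123, 0.2936]
eef_rot: [1.0, -0.012, 0.0, -0.001]
ft_force: [-0.3, 1.3, 0.0]
width: 0.0868
grip_force: 0.0
```

play_rows --pt "0 0 0 0 0 0" --pt "0 0 0 0 0 0"

```text
time: 27.3
ee_pos: [0.5209, -0.1245, 0.2936]
eef_rot: [1.0, -0.015, 0.0, -0.0]
ft_force: [-0.3, -0.3, -0.3]
width: 0.0867
grip_force: 0.0
```

```bash
python3 - <<'E'
from h import *
where(); plan([(.5206,-.1264,.061,-2)])
E
```

```text
t 27.3 grasp [ 0.521  -0.1245  0.1301] yaw -1.72 tilt [0.0006 0.0003] w 0.0867 gf 0.0 j [ 0.67  0.29 -0.6   1.81  0.18  1.1  -1.59] F [-0.3 -0.3 -0.3]
[-0.002, 0.013, 0.461, -0.001, -0.001, 0.009] rows>=1.4
```

play_rows --pt "-0.002 0.013 0.1 0 0 0.009" --pt "-0.002 0.013 0.3 0 0 0.009" --pt "-0.002 0.013 0.46 0 0 0.009" --pt "-0.002 0.013 0.46 0 0 0.009" --pt "-0.002 0.013 0.46 0 0 0.009"

```text
time: 27.8
ee_pos: [0.5201, -0.128, 0.2242]
eef_rot: [1.0, -0.02, -0.0, -0.0]
ft_force: [-0.6, 0.4, 0.6]
width: 0.0872
grip_force: 0.0
```

play_rows --pt "0 0 0 0 0 0" --pt "0 0 0 0 0 0" --pt "0 0 0 0 0 0" --pt "0 0 0 0 0 0" --pt "0 0 0 0 0 0" --fingers -1 --squeeze 15

```text
time: 28.3
ee_pos: [0.5205, -0.1282, 0.2252]
eef_rot: [1.0, -0.02, 0.001, 0.0]
ft_force: [-0.9, 0.2, 6.9]
width: 0.0702
grip_force: 15.0
```

```bash
python3 - <<'E'
from h import *
where(); plan([(.5206,-.1264,.165,-2),(.5317,.0964,.165,87)])
E
```

```text
t 28.3 grasp [ 0.5207 -0.1283  0.0617] yaw -2.29 tilt [ 0.0014 -0.0005] w 0.0702 gf 15.000276797291008 j [ 0.65  0.38 -0.57  1.86  0.24  0.97 -1.64] F [-0.9  0.2  6.9]
[0.001, -0.012, -0.689, 0.001, -0.003, -0.01] rows>=2.1
[0.006, -0.372, 0.0, 0.0, 0.0, -0.742] rows>=2.6
[0.146, -0.342, 0.0, 0.0, 0.0, -0.742] rows>=2.6
[0.265, -0.261, 0.0, 0.0, 0.0, -0.742] rows>=2.6
[0.344, -0.142, 0.0, 0.0, 0.0, -0.742] rows>=2.6
```

play_rows --pt "0 0 -0.2 0 0 0" --pt "0 0 -0.5 0 0 0" --pt "0 0 -0.69 0 0 0" --pt "0 0 -0.69 0 0 0"

```text
time: 28.7
ee_pos: [0.5212, -0.1282, 0.3321]
eef_rot: [1.0, -0.02, 0.003, 0.001]
ft_force: [-0.6, -0.9, -1.8]
width: 0.0703
grip_force: 15.0
```

play_rows --pt "0.006 -0.372 0 0 0 -0.742" --pt "0.006 -0.372 0 0 0 -0.742" --pt "0.006 -0.372 0 0 0 -0.742" --pt "0.006 -0.372 0 0 0 -0.742"

```text
time: 29.1
ee_pos: [0.5229, -0.0723, 0.3269]
eef_rot: [0.985, 0.174, -0.001, -0.0]
ft_force: [0.4, -0.9, -1.3]
width: 0.07
grip_force: 15.0
```

play_rows --pt "0.146 -0.342 0 0 0 -0.742" --pt "0.146 -0.342 0 0 0 -0.742" --pt "0.146 -0.342 0 0 0 -0.742" --pt "0.146 -0.342 0 0 0 -0.742"

```text
time: 29.5
ee_pos: [0.5261, -0.017, 0.3272]
eef_rot: [0.933, 0.36, -0.0, -0.0]
ft_force: [-0.2, 0.1, -0.9]
width: 0.0702
grip_force: 15.0
```

play_rows --pt "0.265 -0.261 0 0 0 -0.742" --pt "0.265 -0.261 0 0 0 -0.742" --pt "0.265 -0.261 0 0 0 -0.742" --pt "0.265 -0.261 0 0 0 -0.742"

```text
time: 29.9
ee_pos: [0.5293, 0.0384, 0.3273]
eef_rot: [0.847, 0.532, -0.0, -0.0]
ft_force: [0.3, -0.3, -1.6]
width: 0.0703
grip_force: 15.0
```

play_rows --pt "0.344 -0.142 0 0 0 -0.742" --pt "0.344 -0.142 0 0 0 -0.742" --pt "0.344 -0.142 0 0 0 -0.742" --pt "0.344 -0.142 0 0 0 -0.742" --pt "0.344 -0.142 0 0 0 -0.742"

```text
time: 30.4
ee_pos: [0.5325, 0.0937, 0.3275]
eef_rot: [0.73, 0.684, -0.0, 0.0]
ft_force: [-0.7, -0.7, -0.5]
width: 0.0706
grip_force: 15.0
```

play_rows --pt "0 0 0 0 0 0" --pt "0 0 0 0 0 0" --pt "0 0 0 0 0 0"

```text
time: 30.7
ee_pos: [0.5324, 0.0944, 0.3278]
eef_rot: [0.727, 0.686, -0.0, 0.0]
ft_force: [-0.0, 0.3, -1.2]
width: 0.0704
grip_force: 15.0
```

```bash
python3 - <<'E'
from h import *
where(); plan([(.5317,.0964,.105,87)])
E
```

```text
t 30.7 grasp [0.5324 0.0944 0.1643] yaw 86.65 tilt [ 0.0001 -0.0002] w 0.0704 gf 15.000074473427958 j [ 0.54  0.34 -0.94  1.75  0.3   1.2  -0.54] F [-0.   0.3 -1.2]
[0.013, -0.005, 0.395, 0.0, 0.0, -0.012] rows>=1.2
```

play_rows --pt "0.013 -0.005 0 0 0 0" --pt "0.013 -0.005 0.05 0 0 0" --pt "0.013 -0.005 0.2 0 0 0" --pt "0.013 -0.005 0.38 0 0 0" --pt "0.013 -0.005 0.38 0 0 0"

```text
time: 31.2
ee_pos: [0.5304, 0.0961, 0.2674]
eef_rot: [0.727, 0.687, -0.002, -0.002]
ft_force: [-1.4, -1.2, -0.8]
width: 0.0703
grip_force: 15.0
```

```bash
python3 - <<'E'
from h import *
where(); plan([(.5317,.0964,.072,87)])
E
```

```text
t 31.2 grasp [0.5295 0.096  0.1039] yaw 86.75 tilt [-0.0055 -0.0006] w 0.0703 gf 15.000011379852367 j [ 0.5   0.42 -0.91  1.81  0.36  1.1  -0.59] F [-1.4 -1.2 -0.8]
[0.003, 0.009, 0.213, -0.01, 0.002, -0.008] rows>=0.6
```

play_rows --pt "0 0 0.05 0 0 0" --pt "0 0 0.12 0 0 0" --pt "0 0 0.19 0 0 0" --pt "0 0 0.19 0 0 0" --pt "0 0 0.19 0 0 0"

```text
time: 31.7
ee_pos: [0.5318, 0.0967, 0.2423]
eef_rot: [0.727, 0.687, -0.0, -0.0]
ft_force: [-0.1, 0.1, -0.5]
width: 0.0699
grip_force: 15.0
```

```bash
python3 - <<'E'
from h import *
where(); plan([(.5317,.0964,.0677,87)])
E
```

```text
t 31.7 grasp [0.5317 0.0967 0.0788] yaw 86.75 tilt [-0.0002  0.0001] w 0.0699 gf 14.999956116043904 j [ 0.48  0.45 -0.89  1.83  0.4   1.05 -0.62] F [-0.1  0.1 -0.5]
[-0.002, 0.0, 0.074, 0.0, 0.0, -0.008] rows>=0.2
```

play_rows --pt "-0.004 0 0.025 0 0 0" --pt "-0.004 0 0.05 0 0 0" --pt "-0.004 0 0.068 0 0 0" --pt "-0.004 0 0.073 0 0 0" --pt "-0.004 0 0.073 0 0 0"

```text
time: 32.2
ee_pos: [0.5317, 0.096, 0.2314]
eef_rot: [0.727, 0.687, -0.0, 0.0]
ft_force: [0.1, 0.3, -1.3]
width: 0.0702
grip_force: 15.0
```

play_rows --pt "-0.002 0 0.006 0 0 0" --pt "-0.002 0 0.006 0 0 0" --pt "-0.002 0 0.006 0 0 0"

```text
time: 32.5
ee_pos: [0.5317, 0.096, 0.2312]
eef_rot: [0.727, 0.687, 0.0, 0.0]
ft_force: [-4.2, -0.9, 9.3]
width: 0.0703
grip_force: 15.0
```

Contact at 9 N. I'll release, rise, clear the view and check.

play_rows --pt "0 0 0 0 0 0" --pt "0 0 0 0 0 0" --pt "0 0 0 0 0 0" --pt "0 0 0 0 0 0" --pt "0 0 0 0 0 0" --fingers 1

```text
time: 33.0
ee_pos: [0.5317, 0.0957, 0.2304]
eef_rot: [0.727, 0.687, 0.0, -0.0]
ft_force: [-0.0, -0.2, -0.3]
width: 0.0871
grip_force: 0.0
```

play_rows --pt "0 0 -0.2 0 0 0" --pt "0 0 -0.5 0 0 0" --pt "0 0 -0.8 0 0 0" --pt "0 0 -1 0 0 0" --pt "0 0 -1 0 0 0"

```text
time: 33.5
ee_pos: [0.5325, 0.0965, 0.3847]
eef_rot: [0.727, 0.687, 0.003, 0.002]
ft_force: [0.5, -0.7, -0.6]
width: 0.0874
grip_force: 0.0
```

play_rows --pt "-0.9 0 0 0 0 0" --pt "-0.9 0 0 0 0 0" --pt "-0.9 0 0 0 0 0" --pt "-0.9 0 0 0 0 0" --pt "-0.9 0 0 0 0 0"

```text
time: 34.0
ee_pos: [0.5238, -0.0397, 0.3798]
eef_rot: [0.727, 0.686, -0.0, -0.0]
ft_force: [-0.2, 2.1, 0.4]
width: 0.087
grip_force: 0.0
```

play_rows --pt "0 0 0 0 0 0" --pt "0 0 0 0 0 0"

```text
time: 34.2
ee_pos: [0.524, -0.0376, 0.3803]
eef_rot: [0.726, 0.688, 0.0, -0.0]
ft_force: [0.3, -0.5, -0.4]
width: 0.0869
grip_force: 0.0
```

```bash
python3 - <<'E'
from fit import *
where(); s=status.read_state(); w=vision.camera('wrist'); W=cam('wrist',s); t=vision.camera('top'); T=cam('top'); sc=vision.camera('scene')
for n,p0 in(('tall_collar',(.5417,.2862)),('low_collar',(.5317,.0964))):
    for cn,C in(('top',T),('wrist',W)):
        for d in spotter.regions_of(cn,n)[:3]:
            y,x=np.argwhere(d['pixels']).mean(0); e=proj(C,[(p0[0],p0[1],.07)])[0]
            if np.hypot(x-e[0],y-e[1])<30:
                p,f,tt=fit(n,[(C,hullmask(d['pixels']))],p0,z=.018,yaw=False); print(n,cn,np.round(p[:2],4),round(f/tt,3)); break
a1=cv2.resize(t[190:300,100:300],(400,220)); a2=cv2.resize(sc[180:290,340:540],(400,220)); a3=cv2.resize(w,(400,300)); a4=cv2.resize(t[150:350,300:500],(300,300))
cv2.imwrite('pics/end.png',np.vstack([np.hstack([a1,a2]),np.hstack([a3,a4,np.zeros((300,100,3),np.uint8)])]))
E
```

```text
t 34.2 grasp [ 0.524  -0.0375  0.2168] yaw 86.89 tilt [-0.0001  0.0003] w 0.0869 gf 0.0 j [ 0.8   0.24 -0.92  1.72  0.2   1.28 -0.22] F [ 0.3 -0.5 -0.4]
tall_collar top [0.5404 0.2879] 0.04
low_collar wrist [0.5319 0.0965] 0.013
```

View pics/end.png

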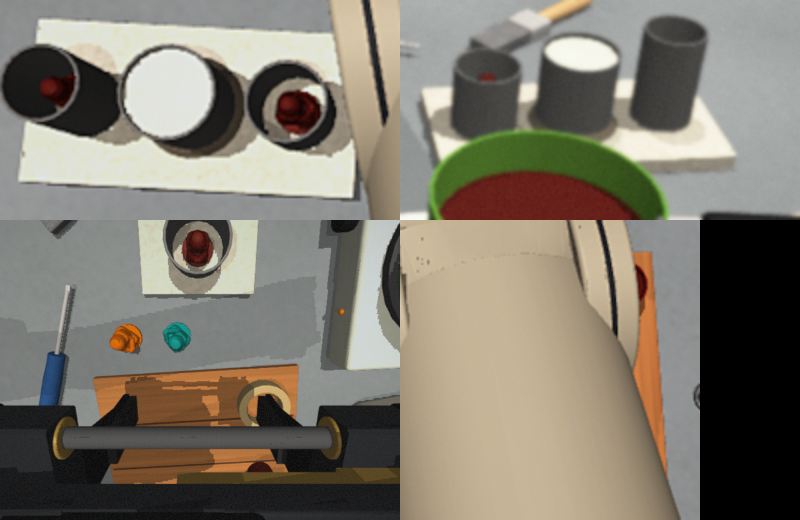

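The final picture shows both collars standing flat on the board, with the figures upright inside and central. The measured collar centres are within 2 mm of their targets, and the tape roll and the cup's visible edge are on the plank. I'm handing in.

```bash
python3 -c "
from bench import job
print(job.close_job())"
```

```text
the job is handed in; nothing more can be done
None
```

The job is handed in at about 34 s: both wax figures stand on the board, the tall one left of the mould and the kneeling one right, each upright with its collar flat around it and within about 2 mm of its spot; the tape roll and cup were not touched.

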